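# Chock a round cooler on the cleaning stand

### The arm

A 6-joint arm with a two-finger parallel gripper is mounted at the origin on the work surface. World frame = base frame: x ahead of the robot, y to its left, z up, the work surface at z = 0. Lengths are in m, angles in rad, forces in N, time in s.
With the tool pointing down it reaches from about 0.375 to 0.9 m from the base axis. Payload 3.1 kg.
Tool frame: the origin (TCP) lies between the finger pads; the fingertips stand 11 mm ahead of it and the grasp point (between the pads) lies 8 mm behind it; z points along the fingers, y is the direction in which the jaws open and shut (so a half turn about z gives the same grasp; the last joint's range is limited). The gripper opens to 85 mm and grips with 20 to 120 N. Pads are 22 mm wide; open, the fingers measure 114 mm over their backs; the gripper's body (76 mm by 85 mm) begins 54 mm behind the grasp point. The pads swing forward as they close: fully open they stand 13 mm farther back than shut.
Start: joints at [0.944, 0.527, 1.433, -0, 1.181, -0.178], TCP at [0.271, 0.563, 0.219] pointing down, gripper open.
Joint ranges: [-3.08, 3.08], [-0.75, 2.2], [0.22, 2.44], [-1.43, 4.57], [0, 2.65], [-2.85, 2.85]. Speed limits (rad/s): [2.79, 2.79, 3.14, 3.14, 3.14, 3.14].

### API

Orientations are given as a unit quaternion [x, y, z, w].
In Python, from station import manip gives the robot as it stands.
- The arm moves only by the tool move_arm, never from a script. Its argument "deltas" is a list of rows, each a list of 5 numbers: the shift along the tool's x, y, z in units of 40 cm (1.0 is 40 cm), then the turn about the tool's z in units of 0.5 rad (1.0 is 0.5 rad), then the opening in per cent of the stroke, from 0 (shut) to 100 (fully open). In form: [[x, y, z, twist, grip], ...]. A call has exactly 8 rows; each row is the pose to reach, as a shift and turn from the pose commanded when the call began, along the tool's axes at that moment; what a row does not reach only later rows make up. A row lasts 1/12 s, in which the tool goes at most 41.7 mm and 7.16 degrees, less where a joint would pass 70% of its speed; a pose out of reach is approached as far as the arm can. A call with a number of a shift or a turn outside -1 to 1 is refused whole. A call with a gripper value outside its range is refused whole. The fingers move at their own pace and stop on an object; "force" is the grip in N (left out, the last holds). Time passes only in rows, so rows that repeat a pose let the fingers close, or fill a call up. It gives the time, the measured TCP pose, the force and the opening at its end, in the units of the state.
- manip.sense(): the state, without advancing time (a new reading comes with each control period).
- manip.snapshot(name): name is "scene" or "top" or "wrist"; returns (picture, depth): 480x640x3 uint8, red, green, blue; 480x640 float32, m along the optical axis (not along the pixel's ray), 0 where there is no reading.
- manip.get_calibration(name): a dict with "vfov" (degrees; the focal length in pixels is half the picture's height over the tangent of half this angle, whatever the lens; pixels are square), "cx", "cy" (the principal point, pixels), "D" ([k1, k2, p1, p2, k3] as OpenCV has them; the pictures are not rectified), "pose" (4x4, takes a point from camera to world coordinates). Camera axes: x right, y down, z forward; pixel columns grow to the right and rows downward; lengths in m; the calibration is good to about 2 mm. A picture is of the moment at which its call begins: read the wrist's pose just before it. get_calibration takes no time and is no camera call; for the wrist camera it gives the pose at the moment of the call.
- manip.sign_off(): hands the job in, once; it reports no verdict.
The state is a dict: "t": time; "q": joint angles; "qd": joint speeds; "tau": joint torques, N m; "tcp_pos": TCP position; "tool_rot": TCP orientation; "force": force on the tool from outside, world axes, zero at the start; "ft_torque": the same for the moment, N m; "finger_gap": opening from 0.0 (shut) to 1.0 (fully open).
Only numpy, scipy, OpenCV 4.12 (cv2) and the standard library are available. Lean on these libraries where they do the work, as an engineer would, in place of code of your own. Each camera call takes 0.05 s, during which the arm holds its last target.

### The job

Take the black wedge chock by its upright handle and push its sloping side against the low side of the round finned cooler, rolling it up the tilted stand until it bears on the sprung pad of the back rest and the pad begins to give. Then let go, leaving the cooler held snugly between pad and chock with the chock flat on the slope. Push gently (never more than about 15 N against the pad, or the fins bend), move the cooler with the chock only, and leave the other things where they are.

Things in the scene. Friction and masses are not known exactly. Their poses are not given: they have to be found in the camera images.
- stand: White flat board, 284 long (x) by 200 wide (y) mm, fixed to the desk, rising 8 degrees towards its +x; the low end faces roughly towards the robot. Origin at desk level, axes level; right above the origin the board's upper surface is 30 mm high. Along the slope the board reaches 152 mm down and 132 mm up from there.
- pins (a point): Point on the board's surface midway between two steel stub pins, 8 mm thick and 6 mm high, standing 84 mm apart (y) on the slope, 45 mm down the slope from the point above the stand's origin. The cooler leans on them at the start; the chock passes between them.
- backrest: Aluminium block, 26 x 90 x 64 mm, fixed to the board's upper end (origin as the stand's). On its low side a screw carries a black pad, 80 wide, leaning 10 degrees over the cooler, sprung along the slope: 3 N per mm, 10 mm travel. The screw setting is not measured: the cooler meets the pad 20 to 45 mm up the slope from its start, to be found by feel.
- cooler_center (a point): Round heat sink of aluminium fins with copper pipe ends: a cylinder 72 mm in diameter, 110 mm long, about 0.55 kg, lying across the slope. The point is on its axis at mid-length, 36 mm off the slope; its own y axis is the cylinder's axis, along the stand's y at the start. It turns as it rolls.
- chock_grip (a point): Middle of the upright handle of the black wedge chock, 48 mm above its flat sole, 47 mm behind the toe (+x end). Handle 22 (x) by 30 (y) mm, from 26 to 68 mm above the sole. Flat on the slope and just touching the cooler, this point is 64 mm down the slope from the cooler's axis.
- chock: Black rubber-clad wedge chock, 80 long (x), 44 wide (y) mm, body 26 high, 0.28 kg; origin on its sole, 30 mm behind the toe; flat on the desk at the start, left or right of the stand. Its sloping side rises backwards at 40 degrees from the 3 mm high toe at +x. Friction about 1.2 under the sole, 0.6 elsewhere. It balances about its handle.
- jar: White jar with black lid, 52 mm across, 55 mm high, standing on the desk on the other side of the stand from the chock; origin at its underside. To be left alone.
- screwdriver: Screwdriver, 190 mm, lying on the desk. To be left alone.
- screw_tray: Low grey screw tray, 90 x 130 x 25 mm, on the desk. To be left alone.
Not all that is in view belongs to the job. What is shaped like the chock but pink or red is not meant.

How it is judged:
At the end, for the whole second after the job is handed in: Cooler across the stand (within 0.15 rad), bearing on the pad with over 0.4 N; chock flat on the lower slope (upright within 0.26 rad of vertical, square to the stand within 0.26 rad), toe towards the cooler, bearing on cooler and stand with over 0.4 N; both at rest and released (contact force between cooler and backrest above 0.4 N and contact force between chock and cooler above 0.4 N and contact force between chock and stand above 0.4 N and angle between chock_grip's own z axis and vertical below 0.26 rad and angle between the y axis of chock_grip and the y axis of stand, either way round below 0.26 rad and angle between the y axis of cooler_center and the y axis of stand, either way round below 0.15 rad and x of chock_grip in the frame of stand below -0.03 m and linear speed of each of cooler, chock below 0.01 m/s and x of cooler_center in the frame of chock above 0.03 m); the robot touches nothing.
It fails at once if the cooler is pressed against the back rest with more than 18 N (its fins bend) (contact force between cooler and backrest above 18 N).
It fails at once if the robot itself pushes on the cooler (more than 2 N) (contact force between any of the fingers, the arm and cooler above 2 N).
It fails at once if another thing is moved by more than 30 mm (distance of any of jar, screwdriver, screw_tray from where it was at the start of the episode above 0.03 m).
It also fails if it takes over 72 s, if anything falls off the work surface, if the arm or the gripper's body presses on something with over 40 N, if the wrist force passes 120 N, or if a joint passes its speed limit or range.

## Working session

There is one attempt and no reset: what is moved stays moved. The work goes in short steps, Python scripts to look and compute and a tool call to move; the robot and the scene stay as the last step left them, time stands still between calls to the robot, and variables do not carry over. Pictures are saved under pics/ and viewed, and the job is handed in when it is done.

Besides the shell and the picture viewer there is one more tool, called as name([rows], argument=value, ...), one row to a line, values as JSON. move_arm: Moves the arm, as the interface text tells. Its arguments: {"type":"object","properties":{"deltas":{"type":"array","items":{"type":"array","items":{"type":"number"}}},"force":{"type":"number"}},"required":["deltas"]}

```bash
mkdir -p pics; ls; cat > h.py <<'E'
import numpy as np, cv2
from station import manip
def snap(name,fn):
    c=manip.get_calibration(name); im,d=manip.snapshot(name)
    cv2.imwrite('pics/'+fn+'.png',im[:,:,::-1]); np.savez('pics/'+fn+'.npz',im=im,d=d,pose=c['pose'],vfov=c['vfov'],cx=c['cx'],cy=c['cy'],D=c['D'])
    return im,d,c
def load(fn):
    z=np.load('pics/'+fn+'.npz'); return z['im'],z['d'],z
def rays(c,uv):
    f=240/np.tan(np.radians(float(c['vfov']))/2)
    K=np.array([[f,0,float(c['cx'])],[0,f,float(c['cy'])],[0,0,1]])
    p=cv2.undistortPoints(np.array(uv,float).reshape(-1,1,2),K,np.array(c['D'],float)).reshape(-1,2)
    return np.c_[p,np.ones(len(p))]
def plane(c,uv,z):
    T=np.array(c['pose']); r=rays(c,uv)@T[:3,:3].T; o=T[:3,3]
    return o+r*((z-o[2])/r[:,2])[:,None]
def deproj(c,d,uv):
    T=np.array(c['pose']); uv=np.array(uv).reshape(-1,2); dd=d[uv[:,1].astype(int),uv[:,0].astype(int)]
    return (rays(c,uv)*dd[:,None])@T[:3,:3].T+T[:3,3]
E
python3 - <<'E'
from h import *
np.set_printoptions(precision=4,suppress=True)
for n in ('scene','top','wrist'):
    im,d,c=snap(n,n+'0'); print(n,c['vfov'],c['cx'],c['cy'],c['D']);print(np.array(c['pose']))
print(manip.sense())
E
```

```text
pics
scene 43.08992460653894 320.4748283653884 240.94702954995148 [-0.1146  0.      0.      0.      0.    ]
[[-0.5616  0.6689 -0.4869  1.0348]
 [ 0.8274  0.4538 -0.3309  0.3962]
 [-0.0004 -0.5888 -0.8083  1.0407]
 [ 0.      0.      0.      1.    ]]
top 51.4852403824145 313.6640687733492 239.9547125869382 [-0.045  0.     0.     0.     0.   ]
[[ 0.0293 -0.9948  0.0973  0.3188]
 [-0.9994 -0.0273  0.0219 -0.019 ]
 [-0.0191 -0.0978 -0.995   1.3053]
 [ 0.      0.      0.      1.    ]]
wrist 61.6369985721597 314.9761565021066 236.51295103304705 [-0.089  0.     0.     0.     0.   ]
[[ 0.4347  0.8559  0.2802  0.1992]
 [ 0.9006 -0.4125 -0.1371  0.5976]
 [-0.0018  0.3119 -0.9501  0.373 ]
 [ 0.      0.      0.      1.    ]]
{'t': 0.15, 'q': array([ 0.9434,  0.5283,  1.4336, -0.    ,  1.1814, -0.1785]), 'qd': array([-0.0007, -0.0034, -0.0043,  0.0003, -0.0008,  0.0004]), 'tau': array([  0.0008, -44.274 , -17.8277,  -0.0003,   0.0055,  -0.    ]), 'tcp_pos': array([0.2708, 0.5626, 0.2186]), 'tool_rot': array([ 0.2225,  0.9749, -0.0008, -0.0004]), 'force': array([0.4261, 0.1324, 0.17  ]), 'ft_torque': array([0.0054, 0.0047, 0.047 ]), 'finger_gap': 1.0030162736897725}
```

View pics/scene0.png

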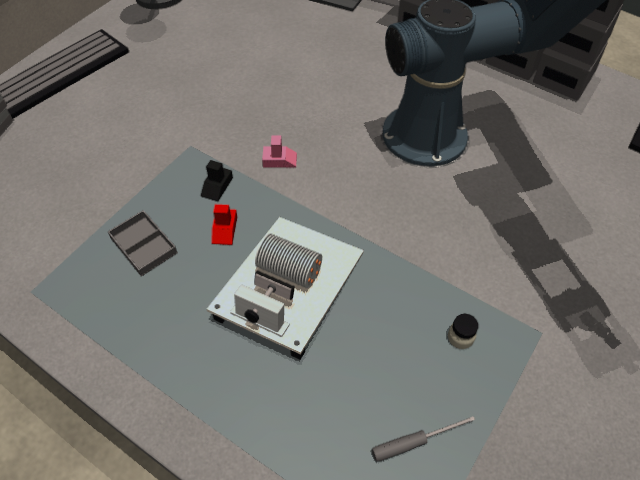

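View pics/top0.png

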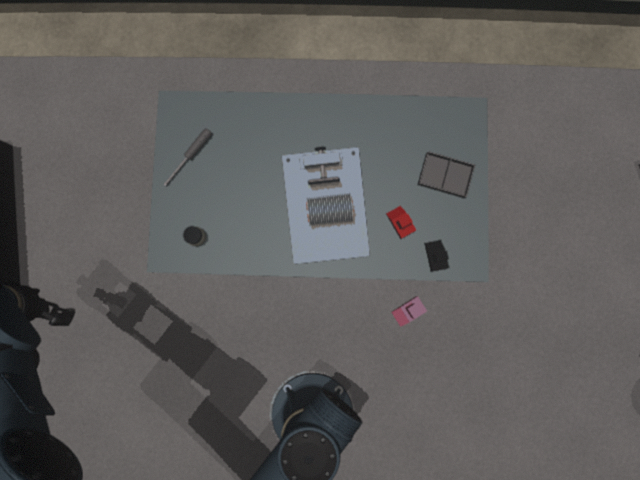

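View pics/wrist0.png

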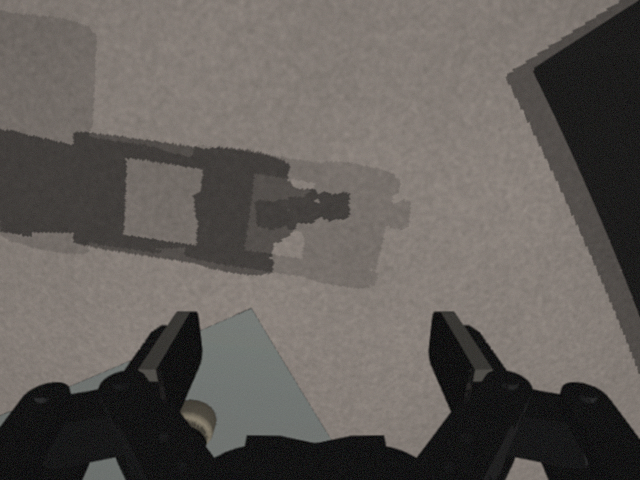

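The scene and top views show three wedge shapes:
- Black: scene (216,180), top (437,255).
- Red: scene (224,225), top (401,222).
- Pink: scene (279,153), top (410,310).

By the description the black one is the chock. The jar is at top (195,236) and the stand at top (327,205). Next, a close crop and measurements.

```bash
python3 - <<'E'
from h import *
np.set_printoptions(precision=4,suppress=True)
im,d,c=load('scene0'); t,dt,ct=load('top0')
a=cv2.resize(im[140:210,180:270],None,fx=4.4,fy=4.4,interpolation=cv2.INTER_CUBIC)
b=cv2.resize(t[225:285,400:477],None,fx=5.1,fy=5.1,interpolation=cv2.INTER_CUBIC)
h=308; o=np.hstack([cv2.resize(a,(396,h)),cv2.resize(b,(396,h))]); cv2.imwrite('pics/crop.png',o[:,:,::-1])
# chock points from depth
for nm,(I,D,C),box in (('s',(im,d,c),(190,250,150,210)),('t',(t,dt,ct),(415,460,230,280))):
    u0,u1,v0,v1=box; uu,vv=np.meshgrid(np.arange(u0,u1),np.arange(v0,v1))
    m=I[v0:v1,u0:u1].max(2)<60
    uv=np.c_[uu[m],vv[m]]; P=deproj(C,D,uv); 
    k=P[:,2]>0.012; 
    print(nm,m.sum(),k.sum(),P[k].min(0),P[k].max(0))
    top=P[P[:,2]>0.058]; print(' handle top',len(top),top.mean(0),cv2.minAreaRect((top[:,:2]*1000).astype(np.float32)))
    body=P[(P[:,2]>0.004)]; print(' body',cv2.minAreaRect((body[:,:2]*1000).astype(np.float32)))
    r=P[(P[:,2]>0.02)&(P[:,2]<0.03)]; print(' deck',len(r),r.mean(0))
    print(np.histogram(P[:,2],bins=np.arange(-0.005,0.08,0.005)))
# stand: white mask in top
m=((t.min(2)>120)).astype(np.uint8); 
n,l,s,ce=cv2.connectedComponentsWithStats(m); i=1+np.argmax(s[1:,4]); print(s[i])
ys,xs=np.where(l==i); uv=np.c_[xs,ys]; P=deproj(ct,dt,uv)
print(cv2.boxPoints(cv2.minAreaRect(uv.astype(np.float32))))
A=np.c_[P[:,:2],np.ones(len(P))]; co=np.linalg.lstsq(A,P[:,2],rcond=None)[0]; 
res=abs(A@co-P[:,2]); k=res<0.004; co=np.linalg.lstsq(A[k],P[k,2],rcond=None)[0];print('plane',co,np.degrees(np.arctan(np.hypot(*co[:2]))),np.degrees(np.arctan2(co[1],co[0])))
print(cv2.minAreaRect((P[k][:,:2]*1000).astype(np.float32)))
E
```

```text
s 825 673 [ 0.3725 -0.3321  0.0121] [1.0348 0.3962 1.0407]
 handle top 148 [ 0.4202 -0.2997  0.0799] ((710.002685546875, 41.42218017578125), (961.4364624023438, 35.160888671875), 49.62156295776367)
 body ((717.4652099609375, 8.388641357421875), (999.4428100585938, 75.31063079833984), 46.39906311035156)
 deck 245 [ 0.4146 -0.3041  0.0249]
(array([  2,  42,  76,  81,  84, 119, 126,  33,  19,  30,  22,  26,  24,
        31,  81,  27]), array([-0.005,  0.   ,  0.005,  0.01 ,  0.015,  0.02 ,  0.025,  0.03 ,
        0.035,  0.04 ,  0.045,  0.05 ,  0.055,  0.06 ,  0.065,  0.07 ,
        0.075]))
t 527 465 [ 0.3188 -0.3373  0.0124] [ 0.4487 -0.019   1.3053]
 handle top 108 [ 0.4069 -0.3017  0.1008] ((371.3639831542969, -170.14756774902344), (22.155900955200195, 319.2929992675781), 15.223489761352539)
 body ((382.7851867675781, -172.11085510253906), (75.00995635986328, 327.010009765625), 12.850193977355957)
 deck 251 [ 0.4033 -0.3094  0.0247]
(array([  0,   7,  31,  52,  49, 137, 114,  10,   3,   5,   6,   4,   3,
        28,  69,   6]), array([-0.005,  0.   ,  0.005,  0.01 ,  0.015,  0.02 ,  0.025,  0.03 ,
        0.035,  0.04 ,  0.045,  0.05 ,  0.055,  0.06 ,  0.065,  0.07 ,
        0.075]))
[ 282  148   87  116 6258]
[[281.3517 154.7759]
 [357.8755 146.8046]
 [369.2474 255.9742]
 [292.7235 263.9455]]
plane [ 0.092   0.0284 -0.0168] 5.499916710253366 17.1842945264402
((580.9356079101562, -12.206634521484375), (186.99050903320312, 199.61581420898438), 7.529772758483887)
```

View pics/crop.png

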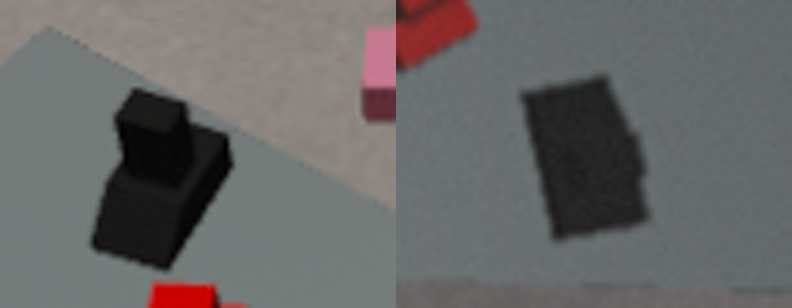

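```bash
python3 - <<'E'
from h import *
np.set_printoptions(precision=4,suppress=True)
im,d,c=load('scene0'); t,dt,ct=load('top0')
Q=[]
for nm,(I,D,C),box in (('s',(im,d,c),(190,250,150,210)),('t',(t,dt,ct),(415,460,230,280))):
    u0,u1,v0,v1=box; uu,vv=np.meshgrid(np.arange(u0,u1),np.arange(v0,v1))
    m=(I[v0:v1,u0:u1].max(2)<60)&(D[v0:v1,u0:u1]>0.1)
    uv=np.c_[uu[m],vv[m]]; P=deproj(C,D,uv); Q.append(P)
    top=P[P[:,2]>0.062]; med=np.median(top,0); top=top[np.linalg.norm(top-med,axis=1)<.03]
    print(nm,'handle top',len(top),top.mean(0),cv2.minAreaRect((top[:,:2]*1000).astype(np.float32)))
    body=P[(P[:,2]>0.003)&(P[:,2]<.08)]; print(' body',cv2.minAreaRect((body[:,:2]*1000).astype(np.float32)))
    if nm=='t':
        cn=np.array(cv2.findContours(m.astype(np.uint8),cv2.RETR_EXTERNAL,cv2.CHAIN_APPROX_NONE)[0][0]).reshape(-1,2)+[u0,v0]
        print(cv2.boxPoints(cv2.minAreaRect(cn.astype(np.float32))))
uv=[(400+523/5.14,225+93/5.13),(400+607/5.14,225+76/5.13)]
toe=plane(ct,uv,0.003); print('toe',toe,toe.mean(0), np.linalg.norm(toe[0]-toe[1]))
uv=[(400+555/5.14,225+240/5.13),(400+648/5.14,225+218/5.13)]
for z in (0,.026): print('heel',z,plane(ct,uv,z),plane(ct,uv,z).mean(0))
# scene: toe corners bottom (93,248),(168,270) of left crop scale 4.4 ; heel top right corner etc
uv=[(180+93/4.4,140+248/4.4),(180+168/4.4,140+270/4.4)]
p=plane(c,uv,0.002);print('scene toe',p,p.mean(0))
uv=[(180+x/4.4,140+y/4.4) for x,y in((118,117),(132,88),(187,101),(182,133))]
p=plane(c,uv,0.068);print('scene handle top',p,p.mean(0))
# stand corners in top
b=cv2.resize(t[140:270,270:385],None,fx=5,fy=5,interpolation=cv2.INTER_CUBIC); b=b[:,:,::-1]
cv2.imwrite('pics/st.png',cv2.resize(b,(530,600)))
b=cv2.resize(im[210:360,200:370],None,fx=4,fy=4,interpolation=cv2.INTER_CUBIC)[:,:,::-1]; cv2.imwrite('pics/st2.png',b)
E
```

```text
s handle top 125 [ 0.4115 -0.3102  0.0678] ((411.4139404296875, -311.81689453125), (24.606990814208984, 31.78374671936035), 7.437884330749512)
 body ((404.6054382324219, -311.1700744628906), (100.58139038085938, 47.55296325683594), 10.936084747314453)
t handle top 100 [ 0.4094 -0.31    0.0667] ((409.52191162109375, -310.22088623046875), (21.46885871887207, 29.089826583862305), 12.74271297454834)
 body ((414.1663818359375, -309.6912841796875), (75.02542877197266, 44.75986099243164), 12.891369819641113)
[[424.1798 243.1123]
 [443.2416 238.7134]
 [449.7977 267.1235]
 [430.736  271.5224]]
toe [[ 0.4512 -0.4844  0.003 ]
 [ 0.4611 -0.5277  0.003 ]] [ 0.4562 -0.5061  0.003 ] 0.044429272467607965
heel 0 [[ 0.3766 -0.5014  0.    ]
 [ 0.3891 -0.5492  0.    ]] [ 0.3828 -0.5253  0.    ]
heel 0.026 [[ 0.3754 -0.4918  0.026 ]
 [ 0.3877 -0.5387  0.026 ]] [ 0.3815 -0.5152  0.026 ]
scene toe [[ 0.457  -0.3204  0.002 ]
 [ 0.4467 -0.279   0.002 ]] [ 0.4519 -0.2997  0.002 ]
scene handle top [[ 0.4219 -0.3208  0.068 ]
 [ 0.4028 -0.3279  0.068 ]
 [ 0.3943 -0.2991  0.068 ]
 [ 0.4124 -0.2872  0.068 ]] [ 0.4079 -0.3088  0.068 ]
```

View pics/st.png

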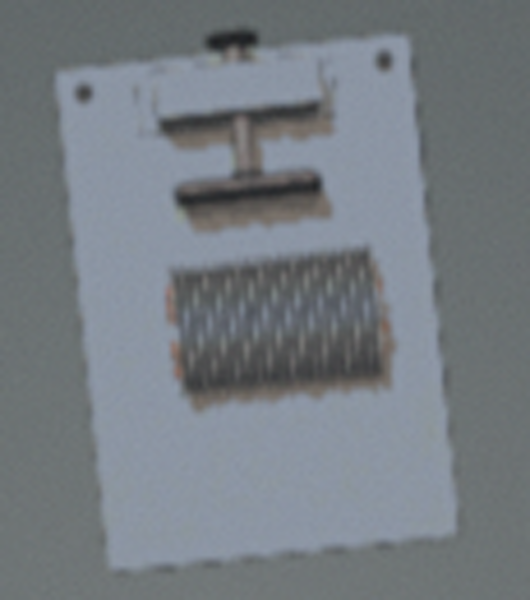

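View pics/st2.png

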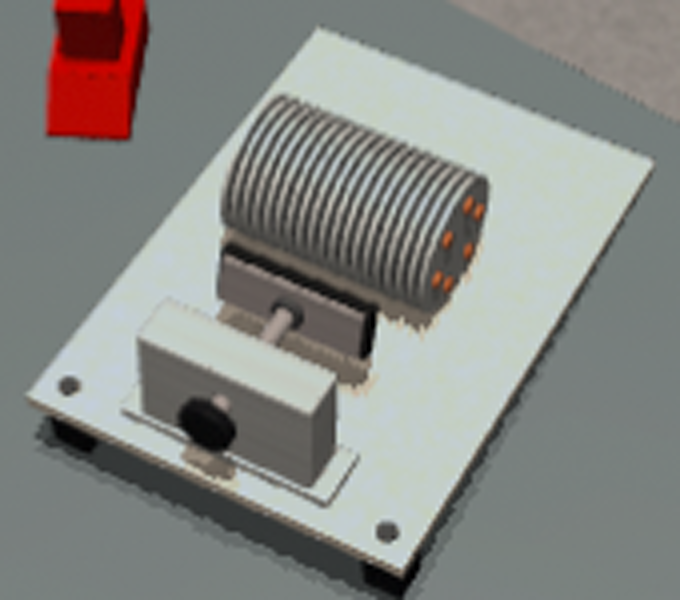

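```bash
python3 - <<'E'
from h import *
np.set_printoptions(precision=4,suppress=True)
im,d,c=load('scene0'); t,dt,ct=load('top0')
uv=[(400+(x-396)/5.14,225+y/5.13) for x,y in((523,93),(607,76),(555,240),(648,218))]
toe=plane(ct,uv[:2],0.003); print('top toe',toe,toe.mean(0), np.linalg.norm(toe[0]-toe[1]))
h=plane(ct,uv[2:],0.0);print('heel z0',h,h.mean(0)); print(plane(ct,uv[2:],.026).mean(0))
def st(name,cc,low,up):
    L=plane(cc,low,.00885);U=plane(cc,up,.0484)
    print(name,'low',L,'up',U,'w',np.linalg.norm(L[0]-L[1]),np.linalg.norm(U[0]-U[1]))
    l=L.mean(0);u=U.mean(0);ax=u-l;print(' len',np.linalg.norm(ax),'yaw',np.degrees(np.arctan2(ax[1],ax[0])),'yawW',np.degrees(np.arctan2(*(( (L[0]-L[1])+(U[0]-U[1]))[[0,1]]*[-1,1]))))
    print(' origin',l+ax*152/284)
f=lambda L:[(270+x/4.609,140+y/4.615) for x,y in L]
st('top',ct,f([(110,570),(456,533)]),f([(57,72),(410,37)]))
f=lambda L:[(200+x/4,210+y/4) for x,y in L]
st('scene',c,f([(654,162),(317,28)]),f([(405,574),(28,400)]))
# cooler: depth points
for nm,I,D,C,b in (('top',t,dt,ct,(300,360,188,232)),('sc',im,d,c,(250,330,230,295))):
    uu,vv=np.meshgrid(np.arange(b[0],b[1]),np.arange(b[2],b[3])); P=deproj(C,D,np.c_[uu.ravel(),vv.ravel()])
    k=(P[:,2]>.07)&(P[:,2]<.15); r=cv2.minAreaRect((P[k][:,:2]*1000).astype(np.float32)); print(nm,k.sum(),r,P[k].max(0),P[k].min(0),np.percentile(P[k][:,2],98))
E
```

```text
top toe [[ 0.4457 -0.2818  0.003 ]
 [ 0.4556 -0.3246  0.003 ]] [ 0.4506 -0.3032  0.003 ] 0.04397188241916624
heel z0 [[ 0.3712 -0.2993  0.    ]
 [ 0.3837 -0.3466  0.    ]] [ 0.3774 -0.3229  0.    ]
[ 0.3762 -0.3169  0.026 ]
top low [[ 0.3824  0.0593  0.0089]
 [ 0.4088 -0.1357  0.0089]] up [[ 0.6586  0.096   0.0484]
 [ 0.6835 -0.1014  0.0484]] w 0.19678435082500603 0.19904148550382733
 len 0.2806162840289878 yaw 7.337396961972571 yawW 7.445877770142983
 origin [ 0.543  -0.0192  0.03  ]
scene low [[ 0.3833  0.0615  0.0089]
 [ 0.4102 -0.1361  0.0089]] up [[ 0.6621  0.1012  0.0484]
 [ 0.689  -0.0962  0.0484]] w 0.19940821967990885 0.1992061221086409
 len 0.2843453988371827 yaw 8.126547358472886 yawW 7.763046268300069
 origin [ 0.546 -0.016  0.03 ]
top 1156 ((519.9622802734375, -28.907119750976562), (69.60686492919922, 115.36588287353516), 8.064380645751953) [0.5602 0.0293 0.104 ] [ 0.4789 -0.0878  0.0702] 0.09945351916865366
sc 2515 ((562.0632934570312, -22.45867919921875), (155.22479248046875, 114.70572662353516), 8.026041030883789) [0.6404 0.0298 0.1121] [ 0.4794 -0.0871  0.07  ] 0.10450221361536471
```

```bash
cat >> h.py <<'E'
def yawpos():
    s=manip.sense(); q=s['tool_rot']; from scipy.spatial.transform import Rotation as R
    M=R.from_quat(q).as_matrix(); return s,M
def delta(p,y,M,P,Y):
    """tool-frame delta in units; p,y current (yaw of tool y, deg)"""
    dz=(np.array(P)-p)@M/0.4; tw=-np.radians((Y-y+180)%360-180)/0.5
    return np.round(np.r_[dz,tw],4)
def goal(P,Y):
    s,M=yawpos(); y=np.degrees(np.arctan2(M[1,1],M[0,1]))
    print('t',round(s['t'],2),'tcp',s['tcp_pos'].round(4),'yaw',round(y,2),'F',s['force'].round(2),'gap',round(s['finger_gap'],3))
    print('delta',delta(s['tcp_pos'],y,M,P,Y))
def chain(W):
    s,M=yawpos(); p=s['tcp_pos']; y=np.degrees(np.arctan2(M[1,1],M[0,1]))
    for P,Y in W:
        a=np.radians(y); yv=np.array([np.cos(a),np.sin(a),0]); zv=np.array([0,0,-1.]); xv=np.cross(yv,zv)
        print(P,Y,delta(p,y,np.c_[xv,yv,zv],P,Y)); p=np.array(P);y=Y
E
python3 - <<'E'
from h import *
chain([((.42,.40,.2),36),((.46,.2,.2),8),((.46,0,.2),-20),((.44,-.2,.2),-48),((.4085,-.3097,.15),-76.5)])
E
```

```text
(0.42, 0.4, 0.2) 36 [-0.5124 -0.2044  0.0465  0.9873]
(0.46, 0.2, 0.2) 8 [-0.4633 -0.213   0.      0.9774]
(0.46, 0, 0.2) -20 [-0.4951 -0.0696  0.      0.9774]
(0.44, -0.2, 0.2) -48 [-0.4869  0.124   0.      0.9774]
(0.4085, -0.3097, 0.15) -76.5 [-0.242   0.1511  0.125   0.9948]
```

move_arm([
  [-0.06, -0.025, 0.006, 0.12, 100],
  [-0.13, -0.05, 0.012, 0.25, 100],
  [-0.2, -0.08, 0.02, 0.38, 100],
  [-0.27, -0.11, 0.025, 0.5, 100],
  [-0.34, -0.135, 0.03, 0.63, 100],
  [-0.4, -0.16, 0.04, 0.76, 100],
  [-0.46, -0.185, 0.045, 0.88, 100],
  [-0.512, -0.204, 0.046, 0.98, 100],
])

```text
t: 0.82
tcp_pos: [0.4208, 0.3989, 0.2002]
tool_rot: [0.454, 0.891, -0.001, -0.0]
force: [-0.3, -0.8, -0.1]
finger_gap: 0.996
```

move_arm([
  [-0.06, -0.025, 0, 0.12, 100],
  [-0.12, -0.05, 0, 0.25, 100],
  [-0.18, -0.08, 0, 0.38, 100],
  [-0.24, -0.11, 0, 0.5, 100],
  [-0.3, -0.135, 0, 0.63, 100],
  [-0.36, -0.16, 0, 0.76, 100],
  [-0.42, -0.19, 0, 0.88, 100],
  [-0.463, -0.213, 0, 0.98, 100],
])

```text
t: 1.48
tcp_pos: [0.4611, 0.199, 0.2009]
tool_rot: [0.657, 0.754, -0.0, 0.0]
force: [0.0, 0.4, 0.9]
finger_gap: 1.004
```

move_arm([
  [-0.06, -0.01, 0, 0.12, 100],
  [-0.12, -0.02, 0, 0.25, 100],
  [-0.18, -0.03, 0, 0.38, 100],
  [-0.24, -0.035, 0, 0.5, 100],
  [-0.3, -0.045, 0, 0.63, 100],
  [-0.37, -0.055, 0, 0.76, 100],
  [-0.43, -0.06, 0, 0.88, 100],
  [-0.495, -0.07, 0, 0.98, 100],
])

```text
t: 2.15
tcp_pos: [0.4612, -0.0001, 0.201]
tool_rot: [0.82, 0.573, 0.0, 0.0]
force: [1.2, 0.4, 0.1]
finger_gap: 1.005
```

move_arm([
  [-0.06, 0.015, 0, 0.12, 100],
  [-0.12, 0.03, 0, 0.25, 100],
  [-0.18, 0.045, 0, 0.38, 100],
  [-0.24, 0.06, 0, 0.5, 100],
  [-0.3, 0.075, 0, 0.63, 100],
  [-0.37, 0.095, 0, 0.76, 100],
  [-0.43, 0.11, 0, 0.88, 100],
  [-0.487, 0.124, 0, 0.98, 100],
])

```text
t: 2.82
tcp_pos: [0.4411, -0.2005, 0.2009]
tool_rot: [0.934, 0.357, -0.0, 0.0]
force: [1.1, -0.1, 0.3]
finger_gap: 1.002
```

```bash
python3 - <<'E'
from h import *
goal((.40,-.30,.17),-77)
E
```

```text
t 2.82 tcp [ 0.4411 -0.2005  0.2009] yaw -48.21 F [ 1.15 -0.13  0.35] gap 1.002
delta [-0.2423  0.1169  0.0774  1.0051]
```

move_arm([
  [-0.03, 0.015, 0.01, 0.12, 100],
  [-0.06, 0.03, 0.02, 0.25, 100],
  [-0.09, 0.045, 0.03, 0.38, 100],
  [-0.12, 0.06, 0.04, 0.5, 100],
  [-0.15, 0.075, 0.05, 0.63, 100],
  [-0.18, 0.095, 0.06, 0.76, 100],
  [-0.21, 0.11, 0.07, 0.88, 100],
  [-0.242, 0.13, 0.08, 1.0, 100],
])

```text
t: 3.48
tcp_pos: [0.4037, -0.3026, 0.1686]
tool_rot: [0.993, 0.115, -0.0, -0.0]
force: [-0.0, 0.3, 1.3]
finger_gap: 1.001
```

```bash
python3 - <<'E'
from h import *
goal((.4085,-.3097,.10),-77)
snap('wrist','wrist1')
E
```

```text
t 3.48 tcp [ 0.4037 -0.3026  0.1686] yaw -76.83 F [-0.01  0.32  1.33] gap 1.001
delta [0.0077 0.0201 0.1715 0.006 ]
```

View pics/wrist1.png

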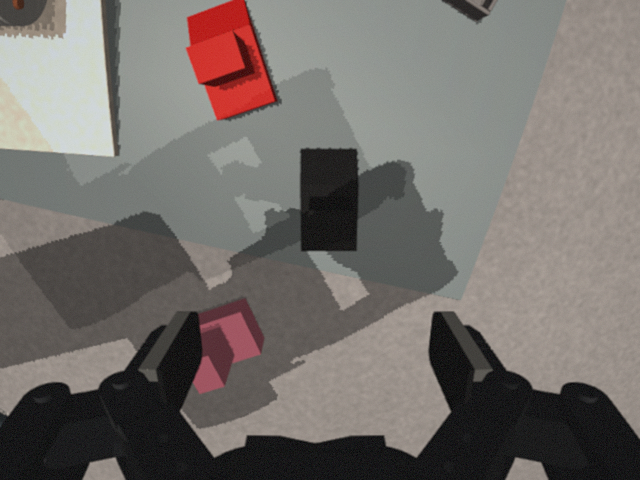

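The black chock is at (301–357, 149–250), square to the jaws. I'll cross-check its position from this view.

```bash
python3 - <<'E'
from h import *
np.set_printoptions(precision=4,suppress=True)
im,d,c=load('wrist1')
p=plane(c,[(302,149),(357,149)],.003);print('toe',p,p.mean(0),np.linalg.norm(p[0]-p[1]),'yaw',np.degrees(np.arctan2(-(p[1]-p[0])[0],(p[0]-p[1])[1])))
for z in (.068,.026,0): p=plane(c,[(302,250),(357,250)],z);print(z,p.mean(0),np.linalg.norm(p[0]-p[1]))
uu,vv=np.meshgrid(np.arange(295,365),np.arange(140,260)); P=deproj(c,d,np.c_[uu.ravel(),vv.ravel()])
k=(P[:,2]>.06)&(P[:,2]<.09); print(k.sum(),P[k].mean(0),cv2.minAreaRect((P[k][:,:2]*1000).astype(np.float32)))
k=(P[:,2]>.01)&(P[:,2]<.09);print(cv2.minAreaRect((P[k][:,:2]*1000).astype(np.float32)))
E
```

```text
toe [[ 0.4479 -0.2817  0.003 ]
 [ 0.4578 -0.3237  0.003 ]] [ 0.4529 -0.3027  0.003 ] 0.043179529879178585 yaw -13.20348216742681
0.068 [ 0.3935 -0.3149  0.068 ] 0.03712223290419715
0.026 [ 0.3789 -0.32    0.026 ] 0.043235026973300894
0 [ 0.3699 -0.3231  0.    ] 0.04701913758750791
1565 [ 0.4111 -0.3112  0.0676] ((410.24420166015625, -311.4806213378906), (22.386098861694336, 29.850502014160156), 13.142035484313965)
((414.1108703613281, -310.4212951660156), (74.35127258300781, 44.14274597167969), 13.246191024780273)
```

```bash
python3 - <<'E'
from h import *
goal((.409,-.312,.043),-76.8)
E
```

```text
t 3.53 tcp [ 0.4035 -0.3056  0.1681] yaw -77.01 F [ 0.79 -2.19 -0.16] gap 1.004
delta [ 0.01    0.0181  0.3129 -0.0073]
```

move_arm([
  [0.01, 0.018, 0.03, 0, 100],
  [0.01, 0.018, 0.07, 0, 100],
  [0.01, 0.018, 0.12, 0, 100],
  [0.01, 0.018, 0.17, 0, 100],
  [0.01, 0.018, 0.22, 0, 100],
  [0.01, 0.018, 0.26, 0, 100],
  [0.01, 0.018, 0.28, 0, 100],
  [0.01, 0.018, 0.28, 0, 100],
])

```text
t: 4.2
tcp_pos: [0.409, -0.3074, 0.0554]
tool_rot: [0.993, 0.116, -0.001, -0.002]
force: [0.4, 0.2, -0.5]
finger_gap: 0.999
```

```bash
python3 - <<'E'
from h import *
goal((.409,-.312,.043),-76.8)
snap('wrist','wrist2')
E
```

```text
t 4.2 tcp [ 0.409  -0.3074  0.0554] yaw -76.63 F [ 0.42  0.2  -0.47] gap 0.999
delta [-0.0027  0.0113  0.031   0.0061]
```

View pics/wrist2.png

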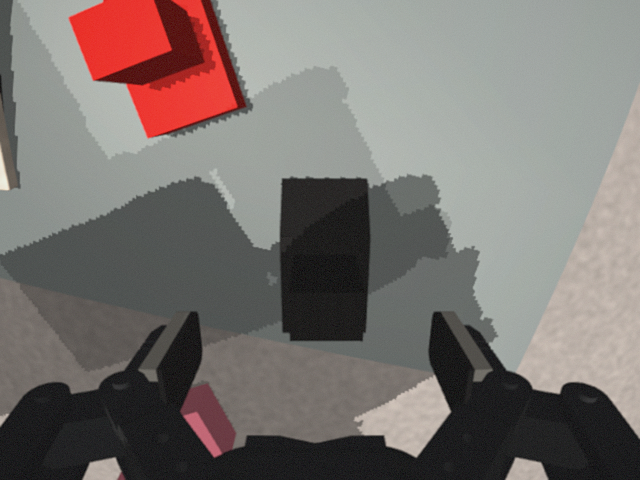

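```bash
python3 - <<'E'
from h import *
np.set_printoptions(precision=4,suppress=True)
im,d,c=load('wrist2')
uu,vv=np.meshgrid(np.arange(270,380),np.arange(170,345)); P=deproj(c,d,np.c_[uu.ravel(),vv.ravel()])
k=(P[:,2]>.06)&(P[:,2]<.09)&(im[170:345,270:380].max(2).ravel()<60); print(k.sum(),P[k].mean(0),cv2.minAreaRect((P[k][:,:2]*1000).astype(np.float32)))
p=plane(c,[(283,179),(369,179)],.003);print('toe',p.mean(0))
E
```

```text
4212 [ 0.4119 -0.3112  0.0673] ((410.2254333496094, -311.6204528808594), (23.3862361907959, 29.788707733154297), 13.615504264831543)
toe [ 0.453  -0.3026  0.003 ]
```

Consistent at (0.409, -0.312). Final descent and grip.

move_arm([
  [0, 0.006, 0.008, 0, 100],
  [0, 0.01, 0.016, 0, 100],
  [0, 0.01, 0.024, 0, 100],
  [0, 0.01, 0.029, 0, 100],
  [0, 0.01, 0.029, 0, 60],
  [0, 0.01, 0.029, 0, 40],
  [0, 0.01, 0.029, 0, 10],
  [0, 0.01, 0.029, 0, 0],
], force=30)

```text
t: 4.92
tcp_pos: [0.4108, -0.3125, 0.0456]
tool_rot: [0.993, 0.116, 0.0, 0.0]
force: [0.1, 0.8, 0.3]
finger_gap: 0.461
```

move_arm([
  [0, 0, 0, 0, 0],
  [0, 0, 0, 0, 0],
  [0, 0, 0, 0, 0],
  [0, 0, 0, 0, 0],
  [0, 0, 0, 0, 0],
  [0, 0, 0, 0, 0],
  [0, 0, 0, 0, 0],
  [0, 0, 0, 0, 0],
])

```text
t: 5.58
tcp_pos: [0.4107, -0.3123, 0.0457]
tool_rot: [0.993, 0.116, 0.0, -0.0]
force: [-0.1, 1.1, 5.6]
finger_gap: 0.341
```

```bash
python3 - <<'E'
from h import *
goal((.409,-.312,.2),-76.8)
snap('wrist','wrist3')
E
```

```text
t 5.58 tcp [ 0.4107 -0.3123  0.0457] yaw -76.66 F [-0.11  1.09  5.59] gap 0.341
delta [-0.004  -0.0017 -0.3858  0.005 ]
```

View pics/wrist3.png

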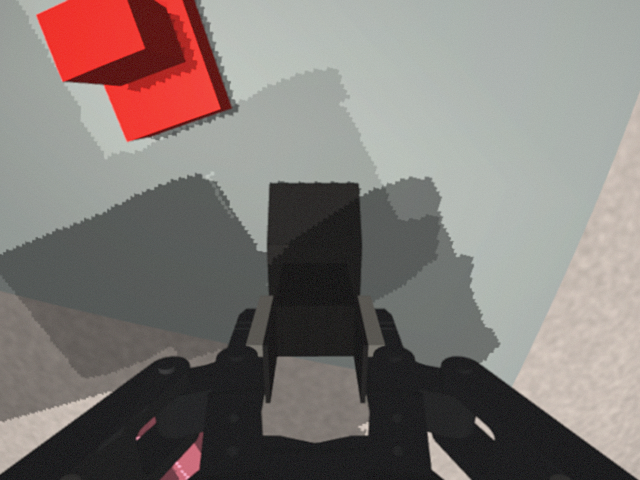

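```bash
python3 - <<'E'
from h import *
chain([((.4107,-.3123,.15),-76.66),((.4348,-.0387,.15),-82.25),((.4348,-.0387,.075),-82.25)])
E
```

```text
(0.4107, -0.3123, 0.15) -76.66 [-0.000e+00 -1.000e-04 -2.608e-01 -1.000e-04]
(0.4348, -0.0387, 0.15) -82.25 [ 0.2164 -0.6516  0.      0.1951]
(0.4348, -0.0387, 0.075) -82.25 [ 0.      0.      0.1875 -0.    ]
```

move_arm([
  [0, 0, -0.02, 0, 0],
  [0, 0, -0.06, 0, 0],
  [0, 0, -0.1, 0, 0],
  [0, 0, -0.14, 0, 0],
  [0, 0, -0.18, 0, 0],
  [0, 0, -0.22, 0, 0],
  [0, 0, -0.25, 0, 0],
  [0, 0, -0.26, 0, 0],
])

```text
t: 6.3
tcp_pos: [0.4113, -0.3131, 0.151]
tool_rot: [0.993, 0.116, 0.001, 0.001]
force: [0.6, -0.5, -2.9]
finger_gap: 0.338
```

Force is −2.9 N, so the chock is lifted. Carrying it to the low end of the stand.

move_arm([
  [0.015, -0.04, 0, 0.02, 0],
  [0.035, -0.11, 0, 0.04, 0],
  [0.07, -0.2, 0, 0.07, 0],
  [0.1, -0.3, 0, 0.1, 0],
  [0.135, -0.4, 0, 0.12, 0],
  [0.17, -0.5, 0, 0.15, 0],
  [0.2, -0.6, 0, 0.18, 0],
  [0.216, -0.652, 0, 0.195, 0],
])

```text
t: 6.97
tcp_pos: [0.4327, -0.0347, 0.1488]
tool_rot: [0.998, 0.068, -0.002, -0.001]
force: [0.5, 0.8, -2.7]
finger_gap: 0.34
```

move_arm([
  [0, 0, 0, 0, 0],
  [0, 0, 0, 0, 0],
  [0, 0, 0.02, 0, 0],
  [0, 0, 0.05, 0, 0],
  [0, 0, 0.09, 0, 0],
  [0, 0, 0.12, 0, 0],
  [0, 0, 0.14, 0, 0],
  [0, 0, 0.14, 0, 0],
])

```text
t: 7.63
tcp_pos: [0.4338, -0.0398, 0.0916]
tool_rot: [0.998, 0.066, -0.002, -0.001]
force: [-0.3, -0.7, -3.1]
finger_gap: 0.34
```

```bash
python3 - <<'E'
from h import *
goal((.4348,-.0387,.0606),-82.25)
snap('wrist','wrist4'); snap('scene','scene4')
im,d,c=load('scene4'); cv2.imwrite('pics/s4c.png',cv2.resize(im[150:350,180:430],None,fx=3,fy=3)[:,:,::-1])
E
```

```text
t 7.63 tcp [ 0.4338 -0.0398  0.0916] yaw -82.38 F [-0.34 -0.67 -3.07] gap 0.34
delta [ 0.0031 -0.0023  0.0775 -0.0047]
```

View pics/wrist4.png

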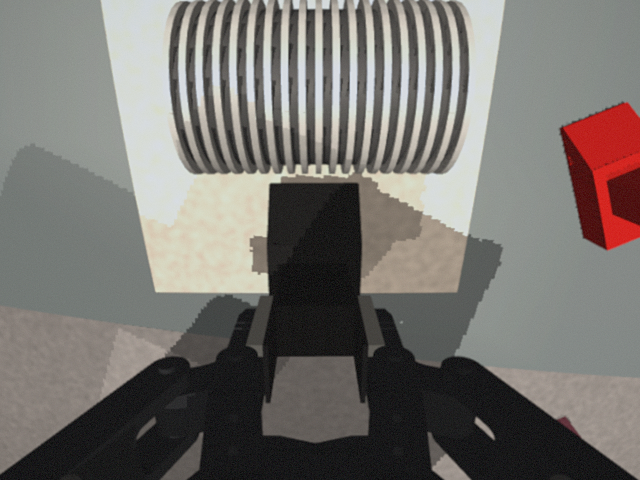

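View pics/s4c.png

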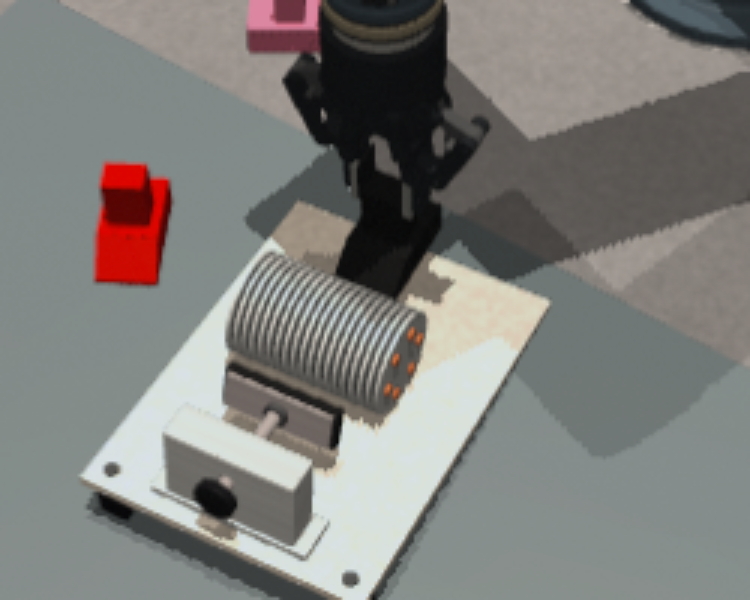

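The wrist view shows the chock toe at (268–360, 183), square and about midway along the cooler (170–472). Now lowering with a light grip.

move_arm([
  [0.001, -0.001, 0.01, 0, 0],
  [0.002, -0.002, 0.02, 0, 0],
  [0.003, -0.002, 0.03, 0, 0],
  [0.003, -0.002, 0.04, 0, 0],
  [0.003, -0.002, 0.05, 0, 0],
  [0.003, -0.002, 0.06, 0, 0],
  [0.003, -0.002, 0.065, 0, 0],
  [0.003, -0.002, 0.065, 0, 0],
], force=20)

```text
t: 8.4
tcp_pos: [0.4354, -0.0376, 0.0669]
tool_rot: [0.998, 0.068, -0.001, -0.0]
force: [-0.6, 1.1, -2.8]
finger_gap: 0.342
```

move_arm([
  [0, 0, 0.003, 0, 0],
  [0, 0, 0.006, 0, 0],
  [0, 0, 0.009, 0, 0],
  [0, 0, 0.012, 0, 0],
  [0, 0, 0.013, 0, 0],
  [0, 0, 0.013, 0, 0],
  [0, 0, 0.013, 0, 0],
  [0, 0, 0.013, 0, 0],
])

```text
t: 9.07
tcp_pos: [0.433, -0.0374, 0.0633]
tool_rot: [0.998, 0.068, -0.002, -0.0]
force: [-7.5, -1.9, 12.9]
finger_gap: 0.34
```

```bash
python3 - <<'E'
from h import *
goal((.4348,-.0387,.0606),-82.25)
snap('wrist','wrist5'); snap('scene','scene5')
im,d,c=load('scene5'); cv2.imwrite('pics/s5c.png',cv2.resize(im[150:350,180:430],None,fx=3,fy=3)[:,:,::-1])
E
```

```text
t 9.07 tcp [ 0.433  -0.0374  0.0633] yaw -82.2 F [-7.53 -1.88 12.91] gap 0.34
delta [0.0041 0.004  0.0067 0.0017]
```

View pics/wrist5.png

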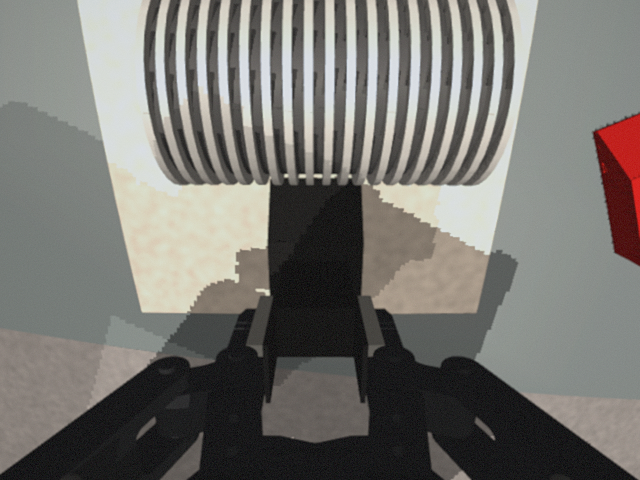

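View pics/s5c.png

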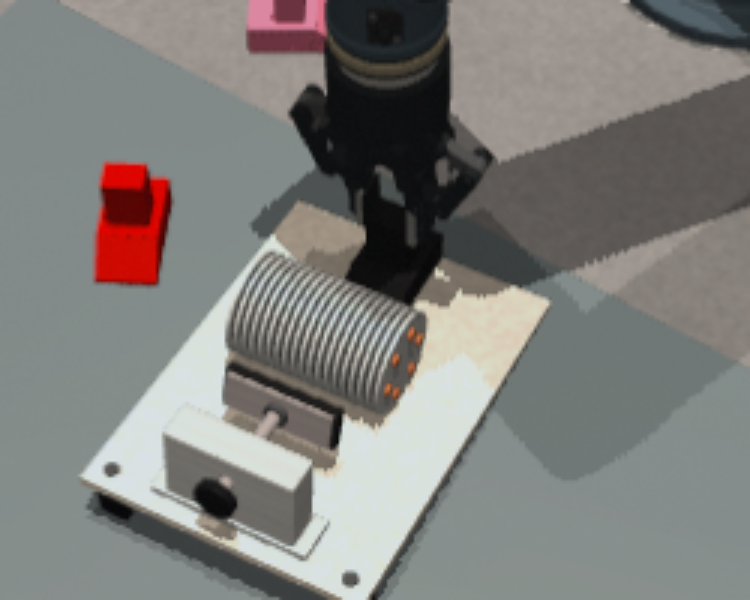

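move_arm([
  [0, 0, -0.004, 0, 0],
  [0, 0, -0.006, 0, 0],
  [0, 0, -0.006, 0, 0],
  [0, 0, -0.006, 0, 38],
  [0, 0, -0.006, 0, 42],
  [0, 0, -0.006, 0, 50],
  [0, 0, -0.006, 0, 55],
  [0, 0, -0.006, 0, 55],
])

```text
t: 9.83
tcp_pos: [0.4358, -0.0378, 0.0646]
tool_rot: [0.998, 0.068, 0.0, 0.0]
force: [0.9, -0.3, 0.8]
finger_gap: 0.549
```

move_arm([
  [0, 0, 0, 0, 55],
  [0, 0, 0, 0, 55],
  [0, 0, 0, 0, 55],
  [0, 0, 0, 0, 55],
  [0, 0, 0, 0, 55],
  [0, 0, 0, 0, 55],
  [0, 0, 0, 0, 55],
  [0, 0, 0, 0, 55],
])

```text
t: 10.5
tcp_pos: [0.4357, -0.0378, 0.0646]
tool_rot: [0.998, 0.068, -0.0, -0.0]
force: [-0.7, 1.0, -0.0]
finger_gap: 0.553
```

```bash
python3 - <<'E'
from h import *
goal((.4348,-.0387,.0606),-82.25)
snap('wrist','wrist6'); snap('scene','scene6')
im,d,c=load('scene6'); cv2.imwrite('pics/s6c.png',cv2.resize(im[180:280,250:375],None,fx=6,fy=6)[:,:,::-1])
E
```

```text
t 10.5 tcp [ 0.4357 -0.0378  0.0646] yaw -82.25 F [-0.65  0.98 -0.  ] gap 0.553
delta [-0.0025  0.002   0.01    0.    ]
```

View pics/wrist6.png

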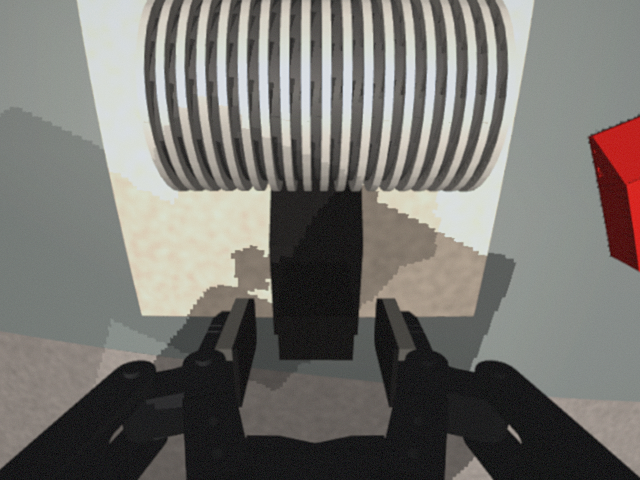

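View pics/s6c.png

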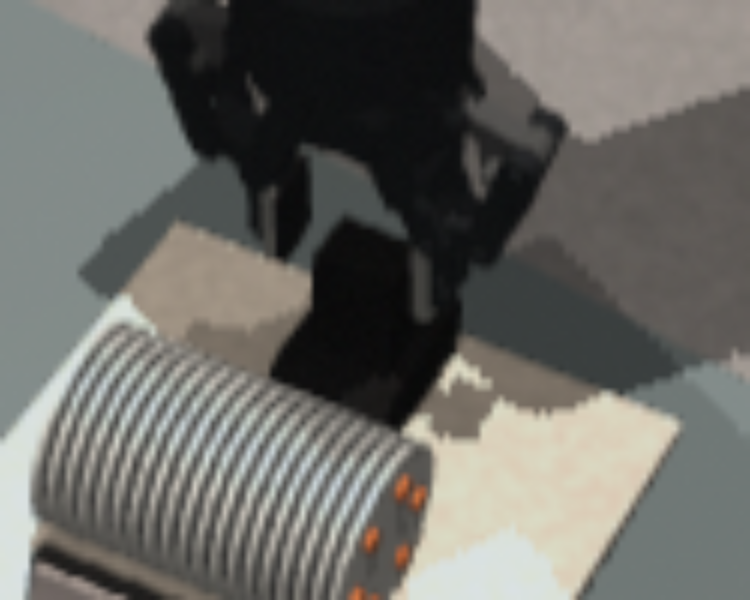

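```bash
python3 - <<'E'
from h import *
np.set_printoptions(precision=4,suppress=True)
O=np.array([.5445,-.0178,0]);a=np.radians(7.75);ex=np.array([np.cos(a),np.sin(a),0]);ey=np.array([-np.sin(a),np.cos(a),0])
im,d,c=load('wrist6')
uu,vv=np.meshgrid(np.arange(262,372),np.arange(190,365)); P=deproj(c,d,np.c_[uu.ravel(),vv.ravel()])
P=P[im[190:365,262:372].max(2).ravel()<70]
S=np.c_[(P-O)@ex,(P-O)@ey,P[:,2]]*1000
hs=S[(S[:,2]>70)&(S[:,2]<100)]; print('handle top n',len(hs),hs.mean(0),hs.min(0),hs.max(0))
A=np.c_[hs[:,:2],np.ones(len(hs))]; co=np.linalg.lstsq(A,hs[:,2],rcond=None)[0]; print('tilt',np.degrees(np.arctan(co[:2])))
for v in range(190,362,8):
    q=deproj(c,d,[(317,v)])[0]; print(v,((q-O)@ex*1000).round(1),(q[2]*1000).round(1),end='; ')
s=manip.sense()['tcp_pos'];print('\ntcp st',(s-O)@ex*1000,(s-O)@ey*1000)
E
```

```text
handle top n 4770 [-113.5117   -5.2217   80.3625] [-128.8683  -20.1892   70.0086] [-104.0029    9.7148   84.9444]
tilt [-9.3851 -0.0099]
190 -68.8 29.9; 198 -72.2 32.3; 206 -76.0 32.5; 214 -79.4 34.4; 222 -82.4 37.8; 230 -85.7 39.9; 238 -89.1 41.4; 246 -92.3 43.5; 254 -96.6 42.7; 262 -100.0 44.1; 270 -102.0 49.1; 278 -103.1 55.6; 286 -103.7 62.5; 294 -104.5 68.6; 302 -105.9 73.1; 310 -106.2 79.1; 318 -107.5 83.2; 326 -111.0 83.1; 334 -115.4 81.8; 342 -118.6 82.6; 350 -124.1 79.9; 358 -127.5 80.5; 
tcp st -110.49763839057616 -5.127487987071221
```

move_arm([
  [-0.005, 0, 0.006, 0, 55],
  [-0.01, 0, 0.012, 0, 55],
  [-0.01, 0, 0.016, 0, 55],
  [-0.01, 0, 0.016, 0, 45],
  [-0.01, 0, 0.016, 0, 38],
  [-0.01, 0, 0.016, 0, 30],
  [-0.01, 0, 0.016, 0, 10],
  [-0.01, 0, 0.016, 0, 0],
], force=30)

```text
t: 11.27
tcp_pos: [0.4317, -0.0384, 0.0582]
tool_rot: [0.998, 0.068, -0.0, 0.0]
force: [-0.2, 0.1, -0.3]
finger_gap: 0.342
```

move_arm([
  [0, 0, 0, 0, 0],
  [0, 0, 0, 0, 0],
  [0, 0, 0, 0, 0],
  [0, 0, 0, 0, 0],
  [0.006, 0, -0.001, 0, 0],
  [0.012, 0, -0.002, 0, 0],
  [0.018, 0, -0.0027, 0, 0],
  [0.02, 0, -0.003, 0, 0],
])

```text
t: 11.93
tcp_pos: [0.4335, -0.0371, 0.0595]
tool_rot: [0.998, 0.069, -0.007, -0.001]
force: [-13.8, -12.9, 12.3]
finger_gap: 0.343
```

```bash
cat >> h.py <<'E'
def st():
    O=np.array([.5445,-.0178,0]);a=np.radians(7.75);ex=np.array([np.cos(a),np.sin(a),0]);ey=np.array([-np.sin(a),np.cos(a),0])
    s=manip.sense(); F=s['force'];p=s['tcp_pos'];x,y,z=(p-O)@ex*1000,(p-O)@ey*1000,p[2]*1000
    f=(F@ex,F@ey,F[2]); c8,s8=np.cos(np.radians(8)),np.sin(np.radians(8))
    print('t %.2f st x %.1f y %.1f z %.1f  F along slope %.1f lat %.1f normal %.1f  h over sole %.1f'%(s['t'],x,y,z,f[0]*c8+f[2]*s8,f[1],-f[0]*s8+f[2]*c8,((z+8-30)*c8-x*s8)), 'footS %.1f'%(x*c8+(z+8-30)*s8),'gap %.3f'%s['finger_gap'],'tq',s['ft_torque'].round(2))
E
python3 -c "
from h import *; st()"
```

```text
t 11.93 st x -112.6 y -4.1 z 59.5  F along slope -13.5 lat -10.9 normal 14.4  h over sole 52.9 footS -106.3 gap 0.343 tq [-2.26  2.5  -0.18]
```

Closing the jaws pressed the chock into the board (14 N normal). I'll relieve that first.

move_arm([
  [0, 0, -0.003, 0, 0],
  [0, 0, -0.006, 0, 0],
  [0, 0, -0.008, 0, 0],
  [0, 0, -0.008, 0, 0],
  [0, 0, -0.008, 0, 0],
  [0, 0, -0.008, 0, 0],
  [0, 0, -0.008, 0, 0],
  [0, 0, -0.008, 0, 0],
])

```text
t: 12.6
tcp_pos: [0.4397, -0.0371, 0.0625]
tool_rot: [0.998, 0.068, -0.0, -0.0]
force: [0.2, -0.7, -1.8]
finger_gap: 0.34
```

```bash
python3 -c "
from h import *; st()
snap('wrist','wrist7')"
```

```text
t 12.60 st x -106.5 y -5.0 z 62.5  F along slope -0.2 lat -0.7 normal -1.8  h over sole 54.9 footS -99.8 gap 0.340 tq [ 0.03  0.06 -0.04]
```

View pics/wrist7.png

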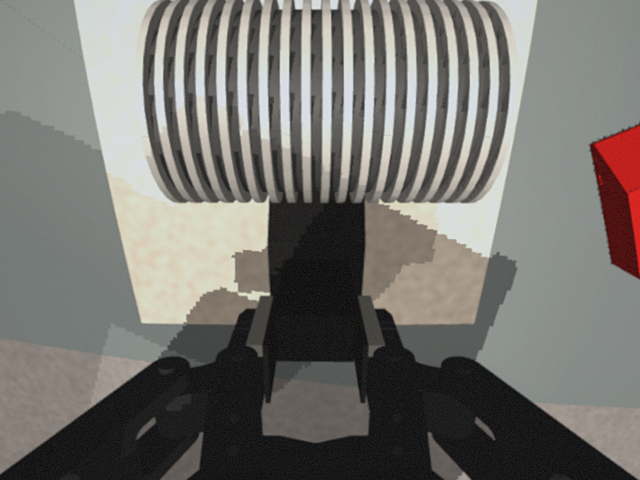

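move_arm([
  [0.004, 0, -0.0005, 0, 0],
  [0.008, 0, -0.001, 0, 0],
  [0.012, 0, -0.0015, 0, 0],
  [0.016, 0, -0.002, 0, 0],
  [0.02, 0, -0.0026, 0, 0],
  [0.024, 0, -0.0032, 0, 0],
  [0.028, 0, -0.0038, 0, 0],
  [0.028, 0, -0.0038, 0, 0],
])

```text
t: 13.32
tcp_pos: [0.4514, -0.0358, 0.0642]
tool_rot: [0.998, 0.068, 0.0, 0.0]
force: [-0.5, -0.5, -3.5]
finger_gap: 0.344
```

```bash
python3 -c "
from h import *; st()"
```

```text
t 13.32 st x -94.7 y -5.3 z 64.2  F along slope -1.1 lat -0.4 normal -3.4  h over sole 55.0 footS -87.9 gap 0.344 tq [-0.02 -0.02  0.01]
```

move_arm([
  [0.003, 0, 0.001, 0, 0],
  [0.006, 0, 0.001, 0, 0],
  [0.009, 0, 0.001, 0, 0],
  [0.012, 0, 0.001, 0, 0],
  [0.015, 0, 0.001, 0, 0],
  [0.018, 0, 0.001, 0, 0],
  [0.02, 0, 0.001, 0, 0],
  [0.02, 0, 0.001, 0, 0],
])

```text
t: 13.98
tcp_pos: [0.4586, -0.0345, 0.0636]
tool_rot: [0.998, 0.068, -0.0, -0.0]
force: [-1.0, 0.4, -3.1]
finger_gap: 0.337
```

```bash
python3 -c "
from h import *; st()
snap('wrist','wrist8');snap('scene','scene8')
im,d,c=load('scene8'); cv2.imwrite('pics/s8c.png',cv2.resize(im[200:300,240:365],None,fx=6,fy=6)[:,:,::-1])"
```

```text
t 13.98 st x -87.4 y -5.0 z 63.6  F along slope -1.3 lat 0.5 normal -2.9  h over sole 53.4 footS -80.7 gap 0.337 tq [ 0.11  0.33 -0.02]
```

View pics/s8c.png

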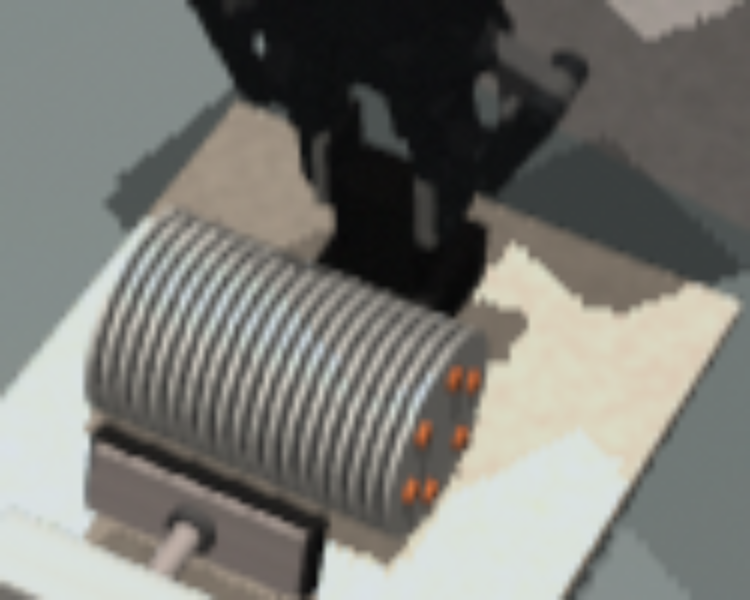

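move_arm([
  [0.002, 0, 0.001, 0, 0],
  [0.004, 0, 0.002, 0, 0],
  [0.006, 0, 0.002, 0, 0],
  [0.008, 0, 0.002, 0, 0],
  [0.01, 0, 0.002, 0, 0],
  [0.012, 0, 0.0015, 0, 0],
  [0.012, 0, 0.0015, 0, 0],
  [0.012, 0, 0.0015, 0, 0],
])

```text
t: 14.75
tcp_pos: [0.4608, -0.0342, 0.0633]
tool_rot: [0.998, 0.068, -0.003, -0.0]
force: [-7.1, -4.6, 2.5]
finger_gap: 0.34
```

```bash
python3 -c "
from h import *; st()"
```

```text
t 14.75 st x -85.2 y -4.9 z 63.3  F along slope -7.3 lat -3.6 normal 3.5  h over sole 52.7 footS -78.6 gap 0.340 tq [-0.86  1.39 -0.08]
```

move_arm([
  [0, 0, -0.001, 0, 0],
  [0, 0, -0.002, 0, 0],
  [0, 0, -0.002, 0, 0],
  [0, 0, -0.002, 0, 0],
  [0, 0, -0.002, 0, 0],
  [0, 0, -0.002, 0, 0],
  [0, 0, -0.002, 0, 0],
  [0, 0, -0.002, 0, 0],
])

```text
t: 15.42
tcp_pos: [0.4642, -0.0342, 0.064]
tool_rot: [0.998, 0.068, 0.001, 0.0]
force: [-0.0, -0.2, -4.4]
finger_gap: 0.343
```

```bash
python3 -c "
from h import *; st()
snap('wrist','wrist9')"
```

```text
t 15.42 st x -81.8 y -5.4 z 64.0  F along slope -0.7 lat -0.2 normal -4.3  h over sole 53.0 footS -75.1 gap 0.343 tq [-0.1   0.07 -0.01]
```

View pics/wrist9.png

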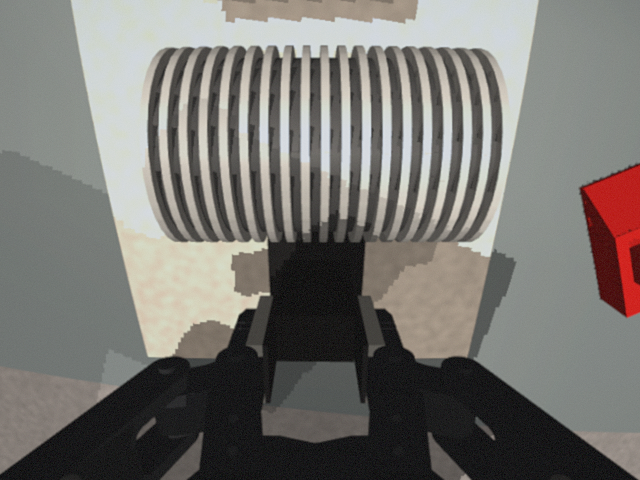

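```bash
cat >> h.py <<'E'
def cooler(fn,box):
    from scipy.optimize import least_squares
    O=np.array([.5445,-.0178,0]);a=np.radians(7.75);ex=np.array([np.cos(a),np.sin(a),0]);ey=np.array([-np.sin(a),np.cos(a),0])
    im,d,c=load(fn); u0,u1,v0,v1=box; uu,vv=np.meshgrid(np.arange(u0,u1,2),np.arange(v0,v1,2)); uv=np.c_[uu.ravel(),vv.ravel()]
    uv=uv[d[uv[:,1],uv[:,0]]>0.05]; P=deproj(c,d,uv); S=np.c_[(P-O)@ex,(P-O)@ey,P[:,2]]*1000
    out=[]
    for lo,hi in ((-70,-28),(18,60),(-70,60)):
        q=S[(S[:,1]>lo)&(S[:,1]<hi)]
        f=lambda p:np.maximum(-8,np.hypot(q[:,0]-p[0],q[:,2]-p[1])-36)
        r=least_squares(f,[np.median(q[:,0]),55],loss='soft_l1',f_scale=1.0); x,z=r.x; c8,s8=np.cos(np.radians(8)),np.sin(np.radians(8))
        print((lo,hi),len(q),'axis x %.1f z %.1f -> s %.1f n %.1f'%(x,z,x*c8+(z-30)*s8,(z-30)*c8-x*s8))
E
python3 -c "
from h import *
cooler('wrist9',(155,500,60,235)); cooler('wrist7',(155,500,10,200))"
```

```text
(-70, -28) 4824 axis x -16.9 z 61.8 -> s -12.3 n 33.9
(18, 60) 3776 axis x -16.8 z 61.7 -> s -12.2 n 33.7
(-70, 60) 15065 axis x -16.9 z 61.7 -> s -12.3 n 33.7
(-70, -28) 5071 axis x -25.8 z 60.6 -> s -21.3 n 33.9
(18, 60) 4027 axis x -25.6 z 60.5 -> s -21.1 n 33.8
(-70, 60) 16278 axis x -25.9 z 60.4 -> s -21.5 n 33.7
```

The circle fit puts the cooler axis at s = −12.3 mm. It started at −21.3, so the chock is in contact and the cooler is rolling up squarely. Continuing in small steps.

move_arm([
  [0.003, 0, -0.0004, 0, 0],
  [0.006, 0, -0.0007, 0, 0],
  [0.009, 0, -0.001, 0, 0],
  [0.012, 0, -0.0014, 0, 0],
  [0.015, 0, -0.0018, 0, 0],
  [0.017, 0, -0.002, 0, 0],
  [0.017, 0, -0.002, 0, 0],
  [0.017, 0, -0.002, 0, 0],
])

```text
t: 16.13
tcp_pos: [0.4706, -0.0331, 0.0648]
tool_rot: [0.998, 0.068, 0.0, 0.0]
force: [-1.2, 0.1, -4.3]
finger_gap: 0.341
```

```bash
python3 -c "
from h import *; st()"
```

```text
t 16.13 st x -75.3 y -5.2 z 64.8  F along slope -1.7 lat 0.3 normal -4.1  h over sole 52.8 footS -68.6 gap 0.341 tq [ 0.09  0.18 -0.02]
```

move_arm([
  [0.002, 0, -0.0003, 0, 0],
  [0.004, 0, -0.0005, 0, 0],
  [0.006, 0, -0.0008, 0, 0],
  [0.008, 0, -0.001, 0, 0],
  [0.01, 0, -0.0013, 0, 0],
  [0.01, 0, -0.0013, 0, 0],
  [0.01, 0, -0.0013, 0, 0],
  [0.01, 0, -0.0013, 0, 0],
])

```text
t: 16.8
tcp_pos: [0.4745, -0.0326, 0.0653]
tool_rot: [0.998, 0.068, 0.0, 0.0]
force: [-1.4, 0.3, -3.8]
finger_gap: 0.34
```

```bash
python3 -c "
from h import *; st()"
```

```text
t 16.80 st x -71.4 y -5.2 z 65.3  F along slope -1.8 lat 0.5 normal -3.6  h over sole 52.8 footS -64.6 gap 0.340 tq [ 0.05  0.29 -0.04]
```

move_arm([
  [0.002, 0, -0.0003, 0, 0],
  [0.004, 0, -0.0005, 0, 0],
  [0.006, 0, -0.0008, 0, 0],
  [0.008, 0, -0.001, 0, 0],
  [0.008, 0, -0.001, 0, 0],
  [0.008, 0, -0.001, 0, 0],
  [0.008, 0, -0.001, 0, 0],
  [0.008, 0, -0.001, 0, 0],
])

```text
t: 17.47
tcp_pos: [0.4776, -0.0321, 0.0657]
tool_rot: [0.998, 0.068, 0.0, 0.0]
force: [-0.4, 0.2, -3.1]
finger_gap: 0.338
```

```bash
python3 -c "
from h import *; st()
snap('wrist','wrist10'); cooler('wrist10',(155,500,60,235))"
```

```text
t 17.47 st x -68.2 y -5.2 z 65.7  F along slope -0.8 lat 0.2 normal -3.0  h over sole 52.8 footS -61.5 gap 0.338 tq [ 0.07  0.23 -0.02]
(-70, -28) 4814 axis x -3.9 z 63.7 -> s 0.9 n 33.9
(18, 60) 3805 axis x -3.9 z 63.4 -> s 0.8 n 33.6
(-70, 60) 15083 axis x -3.9 z 63.5 -> s 0.8 n 33.7
```

View pics/wrist10.png

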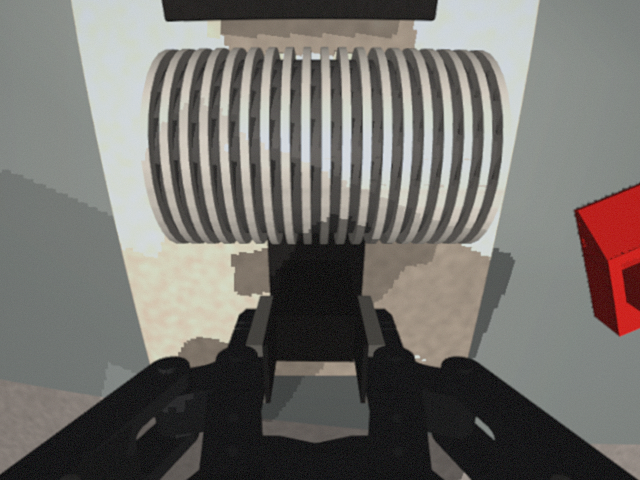

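```bash
python3 -c "
from h import *
O=np.array([.5445,-.0178,0]);a=np.radians(7.75);ex=np.array([np.cos(a),np.sin(a),0])
im,d,c=load('wrist10')
for v in (2,6,10,14,17,19,21,23,26,30):
    q=deproj(c,d,[(300,v)])[0]; print(v,im[v,300],((q-O)@ex*1000).round(1),(q[2]*1000).round(1))
"
```

```text
2 [40 37 37] 40.8 94.7
6 [40 41 39] 39.6 95.5
10 [37 39 35] 39.2 92.3
14 [41 39 39] 37.7 94.4
17 [29 32 31] 37.4 91.7
19 [100  92  84] 47.6 36.4
21 [132 120 108] 46.8 36.6
23 [131 121 109] 46.2 35.6
26 [126 118 105] 44.6 38.0
30 [123 113 102] 43.4 36.0
```

Pad face is estimated to meet the cooler about 11–12 mm further up. Advance 8 mm, then feel.

move_arm([
  [0.004, 0, -0.0005, 0, 0],
  [0.008, 0, -0.001, 0, 0],
  [0.012, 0, -0.0016, 0, 0],
  [0.016, 0, -0.0021, 0, 0],
  [0.02, 0, -0.0026, 0, 0],
  [0.02, 0, -0.0026, 0, 0],
  [0.02, 0, -0.0026, 0, 0],
  [0.02, 0, -0.0026, 0, 0],
])

```text
t: 18.18
tcp_pos: [0.486, -0.0312, 0.0668]
tool_rot: [0.998, 0.068, 0.001, 0.0]
force: [0.0, -0.3, -3.1]
finger_gap: 0.342
```

```bash
python3 -c "
from h import *; st()"
```

```text
t 18.18 st x -59.8 y -5.3 z 66.8  F along slope -0.5 lat -0.3 normal -3.1  h over sole 52.7 footS -52.9 gap 0.342 tq [0.06 0.12 0.02]
```

move_arm([
  [0.001, 0, -0.0001, 0, 0],
  [0.002, 0, -0.0002, 0, 0],
  [0.003, 0, -0.0003, 0, 0],
  [0.004, 0, -0.0005, 0, 0],
  [0.004, 0, -0.0005, 0, 0],
  [0.004, 0, -0.0005, 0, 0],
  [0.004, 0, -0.0005, 0, 0],
  [0.004, 0, -0.0005, 0, 0],
])

```text
t: 18.85
tcp_pos: [0.4866, -0.0308, 0.0669]
tool_rot: [0.998, 0.068, -0.0, -0.0]
force: [-1.2, -0.9, -2.8]
finger_gap: 0.342
```

```bash
python3 -c "
from h import *; st()"
```

```text
t 18.85 st x -59.1 y -5.0 z 66.9  F along slope -1.7 lat -0.7 normal -2.5  h over sole 52.6 footS -52.3 gap 0.342 tq [-0.04  0.35 -0.02]
```

move_arm([
  [0.001, 0, -0.0001, 0, 0],
  [0.002, 0, -0.0002, 0, 0],
  [0.003, 0, -0.0003, 0, 0],
  [0.004, 0, -0.0005, 0, 0],
  [0.004, 0, -0.0005, 0, 0],
  [0.004, 0, -0.0005, 0, 0],
  [0.004, 0, -0.0005, 0, 0],
  [0.004, 0, -0.0005, 0, 0],
])

```text
t: 19.52
tcp_pos: [0.4885, -0.0305, 0.0671]
tool_rot: [0.998, 0.068, 0.0, -0.0]
force: [-1.5, 0.4, -3.2]
finger_gap: 0.342
```

```bash
python3 -c "
from h import *; st()"
```

```text
t 19.52 st x -57.2 y -5.1 z 67.1  F along slope -1.9 lat 0.6 normal -3.0  h over sole 52.6 footS -50.4 gap 0.342 tq [ 0.08  0.36 -0.01]
```

move_arm([
  [0.001, 0, -0.0001, 0, 0],
  [0.002, 0, -0.0002, 0, 0],
  [0.003, 0, -0.0003, 0, 0],
  [0.004, 0, -0.0005, 0, 0],
  [0.004, 0, -0.0005, 0, 0],
  [0.004, 0, -0.0005, 0, 0],
  [0.004, 0, -0.0005, 0, 0],
  [0.004, 0, -0.0005, 0, 0],
])

```text
t: 20.18
tcp_pos: [0.4892, -0.0303, 0.0672]
tool_rot: [0.998, 0.068, -0.001, -0.0]
force: [-5.1, -2.2, -1.6]
finger_gap: 0.343
```

```bash
python3 -c "
from h import *; st()"
```

```text
t 20.18 st x -56.4 y -5.0 z 67.2  F along slope -5.5 lat -1.5 normal -0.8  h over sole 52.7 footS -49.6 gap 0.343 tq [-0.33  1.02 -0.06]
```

move_arm([
  [0.001, 0, -0.0001, 0, 0],
  [0.002, 0, -0.0002, 0, 0],
  [0.003, 0, -0.0003, 0, 0],
  [0.004, 0, -0.0005, 0, 0],
  [0.004, 0, -0.0005, 0, 0],
  [0.004, 0, -0.0005, 0, 0],
  [0.004, 0, -0.0005, 0, 0],
  [0.004, 0, -0.0005, 0, 0],
])

```text
t: 20.85
tcp_pos: [0.4897, -0.0303, 0.0675]
tool_rot: [0.998, 0.068, -0.002, -0.0]
force: [-7.0, -3.2, 0.8]
finger_gap: 0.34
```

```bash
python3 -c "
from h import *; st()
snap('wrist','wrist11'); cooler('wrist11',(155,500,60,235))"
```

```text
t 20.85 st x -55.9 y -5.0 z 67.5  F along slope -7.1 lat -2.2 normal 1.9  h over sole 52.9 footS -49.1 gap 0.340 tq [-0.68  1.46 -0.05]
(-70, -28) 4791 axis x 6.9 z 65.2 -> s 11.7 n 33.9
(18, 60) 3824 axis x 7.2 z 65.0 -> s 12.0 n 33.7
(-70, 60) 15090 axis x 7.1 z 65.0 -> s 11.9 n 33.7
```

View pics/wrist11.png

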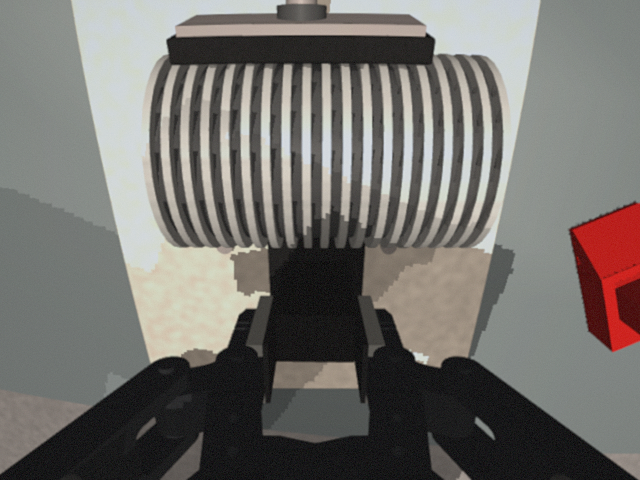

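move_arm([
  [0.001, 0, -0.0005, 0, 0],
  [0.002, 0, -0.001, 0, 0],
  [0.003, 0, -0.0013, 0, 0],
  [0.004, 0, -0.0015, 0, 0],
  [0.005, 0, -0.0017, 0, 0],
  [0.005, 0, -0.0017, 0, 0],
  [0.005, 0, -0.0017, 0, 0],
  [0.005, 0, -0.0017, 0, 0],
])

```text
t: 21.57
tcp_pos: [0.4907, -0.0302, 0.0682]
tool_rot: [0.998, 0.068, -0.003, -0.0]
force: [-8.3, -5.0, 2.2]
finger_gap: 0.337
```

```bash
python3 -c "
from h import *; st()
snap('wrist','wrist12'); cooler('wrist12',(155,500,70,235))"
```

```text
t 21.57 st x -55.0 y -5.0 z 68.2  F along slope -8.5 lat -3.8 normal 3.5  h over sole 53.4 footS -48.0 gap 0.337 tq [-0.91  1.77 -0.16]
(-70, -28) 4537 axis x 6.9 z 65.2 -> s 11.8 n 33.9
(18, 60) 3630 axis x 6.9 z 65.0 -> s 11.7 n 33.7
(-70, 60) 14246 axis x 6.9 z 65.0 -> s 11.7 n 33.7
```

```bash
python3 -c "
from h import *
O=np.array([.5445,-.0178,0]);a=np.radians(7.75);ex=np.array([np.cos(a),np.sin(a),0])
for fn,r0,r1 in (('wrist10',0,18),('wrist11',0,75),('wrist12',0,75)):
    im,d,c=load(fn)
    g=im[:,200:400].mean((1,2)); 
    print(fn,[int(x) for x in g[r0:r1:2]])
    uu,vv=np.meshgrid(np.arange(180,425),np.arange(r0,r1)); uv=np.c_[uu.ravel(),vv.ravel()]; P=deproj(c,d,uv); x=(P-O)@ex*1000; z=P[:,2]*1000
    k=(z>84)&(z<100)&(im[r0:r1,180:425].max(2).ravel()<60)&(x>20); print(k.sum(),np.percentile(x[k],[1,5,25,50,75,95]).round(1),np.median(z[k]))
for fn in ('wrist11','wrist12'):
    im,d,c=load(fn); cv2.imwrite('pics/%sc.png'%fn,cv2.resize(im[0:200,140:500],None,fx=2.2,fy=2.2)[:,:,::-1])
    for v in range(20,76,4):
        q=deproj(c,d,[(300,v)])[0]; print(v,im[v,300].mean().round(),((q-O)@ex*1000).round(1),(q[2]*1000).round(1),end='; ')
    print()
"
```

```text
wrist10 [36, 36, 36, 36, 36, 36, 36, 36, 34]
4395 [37.2 37.4 38.4 39.5 40.7 41.6] 93.62525972000869
wrist11 [196, 196, 184, 175, 175, 176, 174, 106, 91, 93, 97, 95, 144, 173, 172, 172, 172, 167, 47, 35, 37, 37, 36, 37, 37, 36, 36, 37, 37, 36, 36, 31, 71, 90, 100, 107, 110, 112]
6657 [37.1 37.4 38.9 40.7 42.6 44.1] 93.91267372725895
wrist12 [196, 196, 196, 194, 179, 176, 176, 178, 134, 91, 92, 96, 97, 100, 163, 173, 172, 172, 174, 125, 34, 36, 37, 37, 37, 37, 37, 36, 37, 37, 36, 36, 34, 45, 85, 96, 105, 109]
6663 [37.2 37.5 39.1 40.9 42.8 44.3] 93.95035276484113
20 98.0 49.8 88.4; 24 157.0 47.6 94.5; 28 172.0 46.3 95.4; 32 174.0 45.7 92.5; 36 29.0 44.4 93.8; 40 37.0 43.3 93.6; 44 32.0 42.2 93.9; 48 41.0 41.0 94.1; 52 36.0 39.8 94.7; 56 40.0 38.8 93.7; 60 36.0 37.8 92.7; 64 33.0 38.4 73.6; 68 39.0 36.6 79.6; 72 60.0 35.1 82.4; 
20 100.0 50.9 88.6; 24 95.0 49.9 87.9; 28 174.0 47.6 94.8; 32 175.0 46.7 93.5; 36 175.0 45.4 94.6; 40 39.0 44.4 93.9; 44 38.0 43.3 93.9; 48 35.0 42.1 94.3; 52 36.0 41.1 93.3; 56 39.0 39.8 94.7; 60 40.0 38.9 92.8; 64 35.0 37.6 93.8; 68 39.0 37.9 76.7; 72 52.0 36.3 80.8;
```

View pics/wrist12c.png

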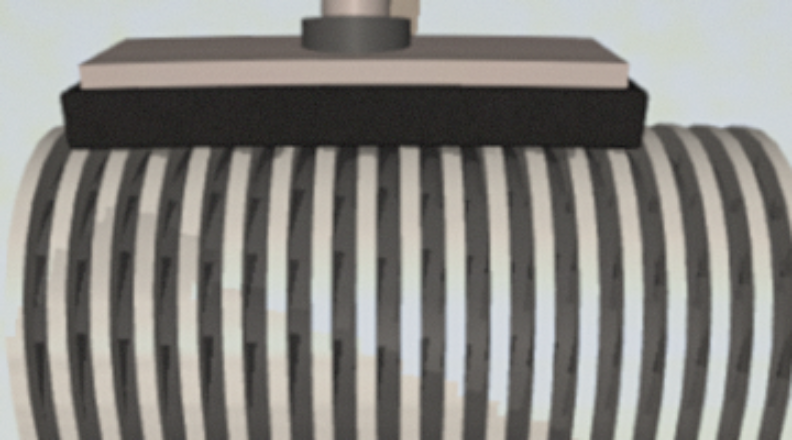

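The pad hasn't moved (its edge stays at x = 37.2 mm), so the resistance may just be the sole gripping the board. I'll ease the chock up about 1 mm and see what force remains.

move_arm([
  [0, 0, -0.0005, 0, 0],
  [0, 0, -0.001, 0, 0],
  [0, 0, -0.0015, 0, 0],
  [0, 0, -0.002, 0, 0],
  [0, 0, -0.0025, 0, 0],
  [0, 0, -0.0025, 0, 0],
  [0, 0, -0.0025, 0, 0],
  [0, 0, -0.0025, 0, 0],
])

```text
t: 22.28
tcp_pos: [0.4921, -0.03, 0.0691]
tool_rot: [0.998, 0.068, -0.002, -0.0]
force: [-6.5, -3.0, -1.3]
finger_gap: 0.342
```

```bash
python3 -c "
from h import *; st()
snap('wrist','wrist13'); cooler('wrist13',(155,500,76,235))
O=np.array([.5445,-.0178,0]);a=np.radians(7.75);ex=np.array([np.cos(a),np.sin(a),0])
im,d,c=load('wrist13')
uu,vv=np.meshgrid(np.arange(180,425),np.arange(0,80)); uv=np.c_[uu.ravel(),vv.ravel()]; P=deproj(c,d,uv); x=(P-O)@ex*1000; z=P[:,2]*1000
k=(z>84)&(z<100)&(im[0:80,180:425].max(2).ravel()<60)&(x>20); print(k.sum(),np.percentile(x[k],[1,5,25,50,75,95]).round(1))
"
```

```text
t 22.28 st x -53.5 y -5.1 z 69.1  F along slope -7.0 lat -2.1 normal -0.3  h over sole 54.1 footS -46.5 gap 0.342 tq [-0.57  1.23 -0.14]
(-70, -28) 4401 axis x 7.2 z 65.3 -> s 12.0 n 33.9
(18, 60) 3507 axis x 7.2 z 65.0 -> s 12.0 n 33.7
(-70, 60) 13706 axis x 7.2 z 65.1 -> s 12.0 n 33.7
6555 [37.5 37.8 39.3 41.2 43.  44.5]
```

```bash
python3 -c "
from h import *
O=np.array([.5445,-.0178,0]);a=np.radians(7.75);ex=np.array([np.cos(a),np.sin(a),0])
for fn in ('wrist10','wrist11','wrist13'):
    im,d,c=load(fn); L=[]
    for v in range(236,360,3):
        q=deproj(c,d,[(u,v) for u in range(290,345,2)]); L.append((v,np.median((q-O)@ex*1000),np.median(q[:,2])*1000))
    L=np.array(L); S=np.c_[L[:,1],L[:,2]]
    print(fn); print(' '.join('%d:(%.1f,%.1f)'%tuple(l) for l in L))
"; python3 - <<'E'
import cv2
im=cv2.imread('pics/wrist13.png'); cv2.imwrite('pics/w13c.png',cv2.resize(im[200:400,180:460],None,fx=2.8,fy=2.8))
E
```

```text
wrist10
236:(-33.0,82.0) 239:(-33.2,84.8) 242:(-35.8,80.7) 245:(-47.5,50.4) 248:(-49.1,49.8) 251:(-50.5,49.9) 254:(-52.2,49.4) 257:(-53.6,49.5) 260:(-55.1,49.4) 263:(-55.4,52.4) 266:(-55.6,55.2) 269:(-56.2,57.4) 272:(-56.4,60.3) 275:(-56.7,62.8) 278:(-57.1,65.0) 281:(-57.3,67.7) 284:(-57.8,69.4) 287:(-57.9,72.1) 290:(-58.2,74.2) 293:(-58.6,76.1) 296:(-58.8,78.3) 299:(-59.2,80.3) 302:(-59.2,82.7) 305:(-59.7,84.2) 308:(-59.9,86.3) 311:(-60.1,88.1) 314:(-60.4,89.9) 317:(-61.0,91.0) 320:(-62.3,90.9) 323:(-63.8,90.4) 326:(-65.2,90.3) 329:(-66.5,90.1) 332:(-67.9,90.0) 335:(-69.3,89.7) 338:(-70.8,89.5) 341:(-72.0,89.6) 344:(-73.6,89.2) 347:(-75.0,89.1) 350:(-76.5,88.9) 353:(-78.2,88.4) 356:(-79.7,88.1) 359:(-81.1,88.2)
wrist11
236:(-21.1,82.5) 239:(-22.1,83.1) 242:(-23.4,82.6) 245:(-25.0,81.3) 248:(-37.0,51.5) 251:(-38.5,51.3) 254:(-39.9,51.3) 257:(-41.5,50.9) 260:(-43.0,50.9) 263:(-43.5,53.3) 266:(-43.9,55.8) 269:(-44.2,58.6) 272:(-44.4,61.4) 275:(-44.8,63.8) 278:(-45.1,66.3) 281:(-45.4,68.5) 284:(-45.6,71.2) 287:(-45.9,73.4) 290:(-46.2,75.5) 293:(-46.4,77.7) 296:(-46.6,79.9) 299:(-46.9,82
[... 365 characters left out ...]
.4) 239:(-19.5,85.2) 242:(-20.3,85.9) 245:(-21.8,85.2) 248:(-23.4,83.9) 251:(-35.8,53.5) 254:(-37.6,52.4) 257:(-39.1,52.4) 260:(-40.7,52.1) 263:(-42.2,52.1) 266:(-42.8,54.3) 269:(-42.9,57.4) 272:(-43.2,60.2) 275:(-43.4,62.9) 278:(-43.6,65.7) 281:(-44.0,68.0) 284:(-44.1,70.7) 287:(-44.3,73.1) 290:(-44.4,75.7) 293:(-44.7,77.8) 296:(-44.9,80.2) 299:(-45.0,82.6) 302:(-45.2,84.5) 305:(-45.3,86.8) 308:(-45.5,88.9) 311:(-45.6,91.0) 314:(-45.9,92.7) 317:(-46.4,94.0) 320:(-48.0,93.5) 323:(-49.0,93.8) 326:(-50.6,93.3) 329:(-51.8,93.4) 332:(-53.1,93.4) 335:(-54.5,93.1) 338:(-55.7,93.3) 341:(-57.5,92.6) 344:(-58.8,92.6) 347:(-60.1,92.7) 350:(-61.4,92.8) 353:(-62.9,92.4) 356:(-64.4,92.3) 359:(-65.8,92.3)
```

View pics/w13c.png

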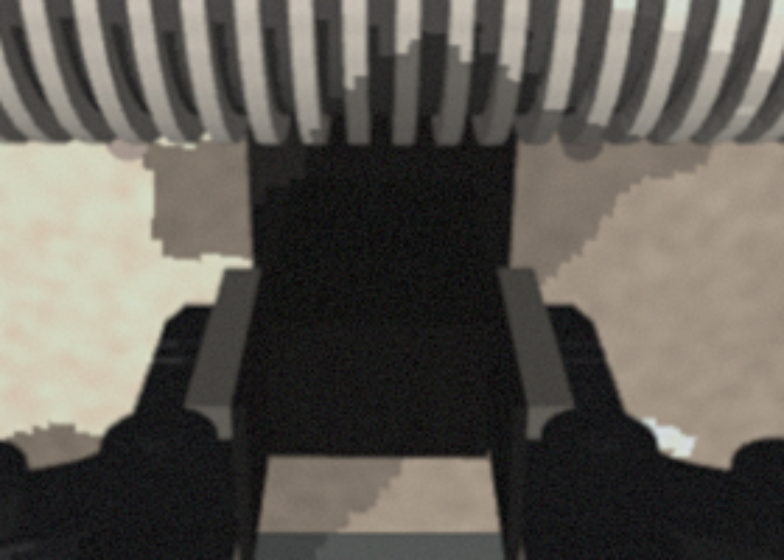

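The pad has just moved (37.2→37.5 mm), but pushing high on the handle has pitched the chock about 3° toe-down in the light grip. I'll let it settle flat and take it again more firmly.

move_arm([
  [0, 0, 0, 0, 36],
  [0, 0, 0, 0, 38],
  [0, 0, 0, 0, 42],
  [0, 0, 0, 0, 50],
  [0, 0, 0, 0, 55],
  [0, 0, 0, 0, 55],
  [0, 0, 0, 0, 55],
  [0, 0, 0, 0, 55],
])

```text
t: 23.0
tcp_pos: [0.4937, -0.0299, 0.0692]
tool_rot: [0.998, 0.068, 0.0, 0.0]
force: [0.3, 0.1, 0.1]
finger_gap: 0.553
```

```bash
cat >> h.py <<'E'
def chk(fn,v1):
    O=np.array([.5445,-.0178,0]);a=np.radians(7.75);ex=np.array([np.cos(a),np.sin(a),0]);ey=np.array([-np.sin(a),np.cos(a),0])
    snap('wrist',fn); im,d,c=load(fn); cooler(fn,(155,500,v1+3,235))
    uu,vv=np.meshgrid(np.arange(180,425),np.arange(0,v1+8)); uv=np.c_[uu.ravel(),vv.ravel()]; P=deproj(c,d,uv); x=(P-O)@ex*1000; z=P[:,2]*1000
    k=(z>84)&(z<100)&(im[0:v1+8,180:425].max(2).ravel()<60)&(x>20); print('pad',k.sum(),np.percentile(x[k],[1,5,25]).round(1))
    L=[]
    for v in range(250,372,3):
        q=deproj(c,d,[(u,v) for u in range(290,345,2)]); L.append((v,np.median((q-O)@ex*1000),np.median(q[:,2])*1000))
    print(' '.join('%d:(%.1f,%.1f)'%tuple(l) for l in L))
E
python3 -c "
from h import *; st(); chk('wrist14',76)"
```

```text
t 23.00 st x -51.9 y -5.1 z 69.2  F along slope 0.3 lat 0.0 normal 0.1  h over sole 54.0 footS -44.9 gap 0.553 tq [-0.03 -0.04 -0.01]
(-70, -28) 4295 axis x 6.3 z 65.2 -> s 11.2 n 34.0
(18, 60) 3424 axis x 6.3 z 65.0 -> s 11.1 n 33.7
(-70, 60) 13342 axis x 6.3 z 65.0 -> s 11.1 n 33.8
pad 6511 [37.  37.3 38.8]
250:(-21.6,87.0) 253:(-23.4,85.2) 256:(-25.6,82.4) 259:(-39.3,50.5) 262:(-40.9,50.0) 265:(-42.4,50.1) 268:(-44.0,50.0) 271:(-44.4,52.4) 274:(-44.8,55.1) 277:(-45.1,57.8) 280:(-45.6,59.9) 283:(-45.9,62.5) 286:(-46.3,64.7) 289:(-46.4,67.4) 292:(-46.9,69.4) 295:(-47.1,71.8) 298:(-47.4,73.9) 301:(-47.8,75.8) 304:(-48.2,77.8) 307:(-48.4,79.9) 310:(-48.7,81.8) 313:(-49.0,83.8) 316:(-49.4,85.5) 319:(-49.4,87.6) 322:(-49.8,89.3) 325:(-50.1,91.0) 328:(-51.2,91.4) 331:(-52.7,91.0) 334:(-54.1,90.9) 337:(-55.8,90.3) 340:(-57.0,90.4) 343:(-58.5,90.2) 346:(-59.9,90.1) 349:(-61.4,89.9) 352:(-63.2,89.3) 355:(-64.5,89.4) 358:(-66.1,89.1) 361:(-67.7,88.8) 364:(-68.9,89.1) 367:(-70.7,88.6) 370:(-129.3,11.6)
```

View pics/wrist14.png

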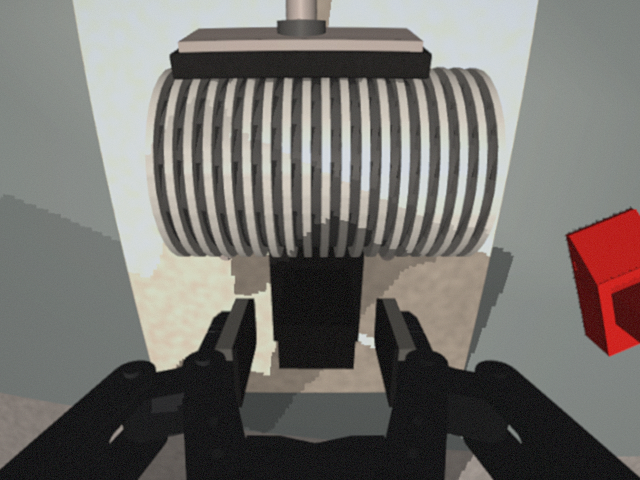

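move_arm([
  [-0.008, 0, 0.004, 0, 55],
  [-0.015, 0, 0.008, 0, 55],
  [-0.015, 0, 0.01, 0, 55],
  [-0.015, 0, 0.01, 0, 48],
  [-0.015, 0, 0.01, 0, 40],
  [-0.015, 0, 0.01, 0, 30],
  [-0.015, 0, 0.01, 0, 10],
  [-0.015, 0, 0.01, 0, 0],
], force=80)

```text
t: 23.72
tcp_pos: [0.4877, -0.0309, 0.0655]
tool_rot: [0.998, 0.068, 0.0, 0.0]
force: [-0.9, -0.9, 4.6]
finger_gap: 0.326
```

move_arm([
  [0, 0, 0, 0, 0],
  [0, 0, 0, 0, 0],
  [0, 0, 0, 0, 0],
  [0, 0, 0, 0, 0],
  [0, 0, 0, 0, 0],
  [0, 0, 0, 0, 0],
  [0, 0, 0, 0, 0],
  [0, 0, 0, 0, 0],
])

```text
t: 24.38
tcp_pos: [0.4877, -0.0309, 0.0655]
tool_rot: [0.998, 0.068, 0.0, 0.0]
force: [-1.9, -1.7, 5.3]
finger_gap: 0.324
```

```bash
python3 -c "
from h import *; st()"
```

```text
t 24.38 st x -58.0 y -5.3 z 65.5  F along slope -1.4 lat -1.4 normal 5.6  h over sole 51.2 footS -51.4 gap 0.324 tq [-0.2   0.22 -0.05]
```

move_arm([
  [0, 0, -0.001, 0, 0],
  [0, 0, -0.002, 0, 0],
  [0, 0, -0.003, 0, 0],
  [0, 0, -0.0035, 0, 0],
  [0.001, 0, -0.0036, 0, 0],
  [0.002, 0, -0.0038, 0, 0],
  [0.003, 0, -0.004, 0, 0],
  [0.003, 0, -0.004, 0, 0],
])

```text
t: 25.05
tcp_pos: [0.4878, -0.0302, 0.0665]
tool_rot: [0.998, 0.068, -0.001, -0.0]
force: [-0.8, -0.1, -3.6]
finger_gap: 0.328
```

```bash
python3 -c "
from h import *; st()"
```

```text
t 25.05 st x -57.8 y -4.6 z 66.5  F along slope -1.3 lat 0.0 normal -3.4  h over sole 52.1 footS -51.1 gap 0.328 tq [-0.04  0.44 -0.01]
```

move_arm([
  [0.001, 0, -0.0001, 0, 0],
  [0.002, 0, -0.0003, 0, 0],
  [0.003, 0, -0.0004, 0, 0],
  [0.004, 0, -0.0006, 0, 0],
  [0.005, 0, -0.0007, 0, 0],
  [0.005, 0, -0.0007, 0, 0],
  [0.005, 0, -0.0007, 0, 0],
  [0.005, 0, -0.0007, 0, 0],
])

```text
t: 25.72
tcp_pos: [0.4893, -0.0299, 0.0667]
tool_rot: [0.998, 0.068, -0.002, -0.0]
force: [-5.7, -1.3, -4.3]
finger_gap: 0.325
```

```bash
python3 -c "
from h import *; st(); chk('wrist15',68)"
```

```text
t 25.72 st x -56.3 y -4.6 z 66.7  F along slope -6.4 lat -0.5 normal -3.5  h over sole 52.1 footS -49.5 gap 0.325 tq [-0.16  1.16  0.03]
(-70, -28) 4396 axis x 14.0 z 132.3 -> s 28.1 n 99.3
(18, 60) 3597 axis x 13.6 z 132.2 -> s 27.7 n 99.3
(-70, 60) 14074 axis x 13.8 z 132.3 -> s 27.9 n 99.4
pad 6809 [37.3 37.6 39.1]
250:(-38.0,51.4) 253:(-39.6,51.0) 256:(-41.1,51.0) 259:(-42.6,50.8) 262:(-43.4,52.4) 265:(-43.6,55.6) 268:(-44.0,58.1) 271:(-44.3,60.7) 274:(-44.5,63.4) 277:(-45.0,65.4) 280:(-45.2,68.2) 283:(-45.4,70.5) 286:(-45.7,72.8) 289:(-45.8,75.4) 292:(-46.2,77.3) 295:(-46.4,79.5) 298:(-46.6,81.6) 301:(-47.1,83.2) 304:(-47.3,85.3) 307:(-47.5,87.2) 310:(-47.6,89.4) 313:(-47.9,91.1) 316:(-48.4,92.4) 319:(-49.6,92.4) 322:(-51.0,92.2) 325:(-52.3,92.1) 328:(-53.7,91.8) 331:(-55.2,91.6) 334:(-56.6,91.3) 337:(-58.0,91.1) 340:(-59.3,91.0) 343:(-60.8,90.9) 346:(-62.1,90.9) 349:(-63.8,90.3) 352:(-65.1,90.4) 355:(-66.6,90.2) 358:(-68.1,90.0) 361:(-69.5,90.0) 364:(-127.5,11.9) 367:(-130.1,11.4) 370:(-132.6,11.2)
```

move_arm([
  [0.001, 0, -0.0001, 0, 0],
  [0.002, 0, -0.0003, 0, 0],
  [0.003, 0, -0.0004, 0, 0],
  [0.004, 0, -0.0006, 0, 0],
  [0.004, 0, -0.0006, 0, 0],
  [0.004, 0, -0.0006, 0, 0],
  [0.004, 0, -0.0006, 0, 0],
  [0.004, 0, -0.0006, 0, 0],
])

```text
t: 26.43
tcp_pos: [0.4897, -0.0298, 0.0669]
tool_rot: [0.998, 0.068, -0.003, -0.001]
force: [-7.5, -2.7, -2.4]
finger_gap: 0.325
```

```bash
sed -i 's/np.median(q\[:,0\]),55\]/np.median(q[:,0])+8,62]/' h.py; python3 -c "
from h import *; st(); chk('wrist16',68)"
```

```text
t 26.43 st x -56.0 y -4.5 z 66.9  F along slope -8.0 lat -1.7 normal -1.3  h over sole 52.3 footS -49.2 gap 0.325 tq [-0.52  1.54  0.01]
(-70, -28) 4399 axis x 7.0 z 65.1 -> s 11.9 n 33.8
(18, 60) 3600 axis x 7.2 z 65.0 -> s 12.0 n 33.7
(-70, 60) 14079 axis x 7.1 z 65.0 -> s 11.9 n 33.7
pad 6796 [37.4 37.7 39.2]
250:(-37.8,51.3) 253:(-39.4,51.1) 256:(-40.8,51.1) 259:(-42.2,51.1) 262:(-43.0,52.8) 265:(-43.4,55.4) 268:(-43.7,58.2) 271:(-44.0,60.7) 274:(-44.4,63.0) 277:(-44.5,65.9) 280:(-44.8,68.2) 283:(-45.1,70.6) 286:(-45.4,72.8) 289:(-45.7,75.1) 292:(-46.0,77.0) 295:(-46.0,79.8) 298:(-46.3,81.6) 301:(-46.7,83.5) 304:(-46.9,85.4) 307:(-47.1,87.3) 310:(-47.2,89.5) 313:(-47.5,91.2) 316:(-48.0,92.5) 319:(-49.3,92.4) 322:(-50.6,92.4) 325:(-52.0,92.2) 328:(-53.3,92.0) 331:(-54.7,91.8) 334:(-56.2,91.5) 337:(-57.4,91.6) 340:(-58.9,91.4) 343:(-60.4,91.1) 346:(-61.8,90.9) 349:(-63.1,91.0) 352:(-64.7,90.6) 355:(-66.1,90.6) 358:(-67.7,90.3) 361:(-69.1,90.2) 364:(-127.9,11.6) 367:(-130.1,11.6) 370:(-132.6,11.3)
```

move_arm([
  [0.001, 0, -0.0004, 0, 0],
  [0.002, 0, -0.0008, 0, 0],
  [0.003, 0, -0.0012, 0, 0],
  [0.004, 0, -0.0016, 0, 0],
  [0.005, 0, -0.002, 0, 0],
  [0.006, 0, -0.0024, 0, 0],
  [0.006, 0, -0.0024, 0, 0],
  [0.006, 0, -0.0024, 0, 0],
])

```text
t: 27.15
tcp_pos: [0.4908, -0.0295, 0.0675]
tool_rot: [0.998, 0.068, -0.004, -0.001]
force: [-8.5, -4.4, -3.8]
finger_gap: 0.325
```

```bash
python3 -c "
from h import *; st(); chk('wrist17',68)"
```

```text
t 27.15 st x -54.8 y -4.4 z 67.5  F along slope -9.4 lat -3.2 normal -2.5  h over sole 52.7 footS -47.9 gap 0.325 tq [-0.81  1.86 -0.08]
(-70, -28) 4404 axis x 7.7 z 65.3 -> s 12.6 n 33.9
(18, 60) 3629 axis x 7.9 z 65.1 -> s 12.7 n 33.6
(-70, 60) 14084 axis x 7.8 z 65.1 -> s 12.6 n 33.7
pad 6771 [38.2 38.5 40. ]
250:(-36.6,52.0) 253:(-38.1,51.9) 256:(-39.7,51.6) 259:(-41.2,51.5) 262:(-42.2,52.6) 265:(-42.5,55.4) 268:(-42.8,58.1) 271:(-43.0,61.0) 274:(-43.4,63.3) 277:(-43.5,66.2) 280:(-43.8,68.5) 283:(-44.0,70.9) 286:(-44.2,73.3) 289:(-44.5,75.6) 292:(-44.7,77.8) 295:(-44.9,79.9) 298:(-45.2,81.9) 301:(-45.4,84.1) 304:(-45.6,86.1) 307:(-45.8,88.0) 310:(-46.0,90.0) 313:(-46.3,91.7) 316:(-46.6,93.3) 319:(-48.1,92.9) 322:(-49.4,92.8) 325:(-50.7,92.8) 328:(-51.8,92.9) 331:(-53.5,92.3) 334:(-54.9,92.1) 337:(-56.2,92.2) 340:(-57.6,91.9) 343:(-59.1,91.7) 346:(-60.6,91.4) 349:(-61.9,91.5) 352:(-63.5,91.2) 355:(-64.9,91.1) 358:(-66.1,91.3) 361:(-67.9,90.7) 364:(-127.3,11.7) 367:(-129.7,11.5) 370:(-132.3,11.1)
```

The pad is now giving (about 1 mm, roughly 3 N). One more similar step for margin.

move_arm([
  [0.001, 0, -0.0004, 0, 0],
  [0.002, 0, -0.0007, 0, 0],
  [0.003, 0, -0.001, 0, 0],
  [0.004, 0, -0.0014, 0, 0],
  [0.005, 0, -0.0017, 0, 0],
  [0.005, 0, -0.0017, 0, 0],
  [0.005, 0, -0.0017, 0, 0],
  [0.005, 0, -0.0017, 0, 0],
])

```text
t: 27.87
tcp_pos: [0.4915, -0.0294, 0.068]
tool_rot: [0.998, 0.068, -0.006, -0.001]
force: [-9.0, -5.8, -4.9]
finger_gap: 0.327
```

```bash
python3 -c "
from h import *; st(); chk('wrist18',68)"
```

```text
t 27.87 st x -54.1 y -4.3 z 68.0  F along slope -10.3 lat -4.5 normal -3.5  h over sole 53.0 footS -47.1 gap 0.327 tq [-1.09  2.26 -0.14]
(-70, -28) 4388 axis x 8.0 z 65.3 -> s 12.9 n 33.9
(18, 60) 3652 axis x 8.3 z 65.2 -> s 13.1 n 33.7
(-70, 60) 14084 axis x 8.2 z 65.2 -> s 13.0 n 33.7
pad 6701 [38.5 38.9 40.4]
250:(-36.1,52.0) 253:(-37.5,51.9) 256:(-39.0,51.9) 259:(-40.5,51.8) 262:(-41.6,52.9) 265:(-41.9,55.5) 268:(-42.1,58.3) 271:(-42.4,61.1) 274:(-42.6,63.7) 277:(-42.9,66.2) 280:(-43.2,68.6) 283:(-43.4,71.1) 286:(-43.8,73.1) 289:(-44.0,75.4) 292:(-44.0,78.2) 295:(-44.2,80.2) 298:(-44.5,82.2) 301:(-44.6,84.4) 304:(-44.9,86.4) 307:(-45.0,88.5) 310:(-45.2,90.5) 313:(-45.4,92.3) 316:(-45.9,93.6) 319:(-47.1,93.6) 322:(-48.6,93.2) 325:(-49.9,93.2) 328:(-51.3,92.9) 331:(-52.6,92.9) 334:(-54.2,92.4) 337:(-55.6,92.2) 340:(-56.7,92.6) 343:(-58.2,92.2) 346:(-59.6,92.2) 349:(-61.0,92.1) 352:(-62.5,91.8) 355:(-63.8,91.9) 358:(-65.5,91.6) 361:(-67.0,91.4) 364:(-127.1,11.8) 367:(-129.4,11.7) 370:(-132.1,11.2)
```

move_arm([
  [0.001, 0, -0.0004, 0, 0],
  [0.002, 0, -0.0008, 0, 0],
  [0.003, 0, -0.0012, 0, 0],
  [0.004, 0, -0.0016, 0, 0],
  [0.005, 0, -0.002, 0, 0],
  [0.006, 0, -0.0024, 0, 0],
  [0.006, 0, -0.0024, 0, 0],
  [0.006, 0, -0.0024, 0, 0],
])

```text
t: 28.58
tcp_pos: [0.4926, -0.0291, 0.0685]
tool_rot: [0.998, 0.068, -0.007, -0.001]
force: [-11.5, -6.6, -5.7]
finger_gap: 0.325
```

```bash
python3 -c "
from h import *; st(); chk('wrist19',68)"
```

```text
t 28.58 st x -53.0 y -4.2 z 68.5  F along slope -12.9 lat -5.0 normal -3.9  h over sole 53.4 footS -46.0 gap 0.325 tq [-1.33  2.55 -0.13]
(-70, -28) 4406 axis x 8.7 z 65.4 -> s 13.5 n 33.9
(18, 60) 3684 axis x 9.0 z 65.3 -> s 13.8 n 33.7
(-70, 60) 14095 axis x 8.8 z 65.3 -> s 13.6 n 33.7
pad 6622 [39.2 39.5 41. ]
250:(-34.9,52.8) 253:(-36.5,52.6) 256:(-38.0,52.4) 259:(-39.6,52.1) 262:(-40.9,52.4) 265:(-41.1,55.4) 268:(-41.3,58.3) 271:(-41.4,61.3) 274:(-41.9,63.5) 277:(-42.0,66.4) 280:(-42.2,68.9) 283:(-42.4,71.4) 286:(-42.6,73.7) 289:(-42.9,76.0) 292:(-43.1,78.3) 295:(-43.2,80.7) 298:(-43.3,82.8) 301:(-43.7,84.7) 304:(-43.7,87.0) 307:(-44.0,88.9) 310:(-43.9,91.2) 313:(-44.2,92.9) 316:(-44.9,93.8) 319:(-46.3,93.6) 322:(-47.4,93.9) 325:(-48.8,93.6) 328:(-50.2,93.4) 331:(-51.5,93.3) 334:(-53.1,92.9) 337:(-54.3,93.0) 340:(-55.6,93.1) 343:(-57.2,92.6) 346:(-58.4,92.8) 349:(-60.0,92.5) 352:(-61.4,92.3) 355:(-62.8,92.3) 358:(-64.2,92.3) 361:(-65.6,92.2) 364:(-126.7,11.9) 367:(-129.3,11.4) 370:(-131.7,11.4)
```

Compression is about 2 mm (roughly 6 N). Lower slightly to seat the sole, then open.

move_arm([
  [0, 0, 0.001, 0, 0],
  [0, 0, 0.002, 0, 0],
  [0, 0, 0.003, 0, 0],
  [0, 0, 0.004, 0, 0],
  [0, 0, 0.004, 0, 0],
  [0, 0, 0.004, 0, 40],
  [0, 0, 0.004, 0, 50],
  [0, 0, 0.004, 0, 58],
])

```text
t: 29.3
tcp_pos: [0.5025, -0.0299, 0.0694]
tool_rot: [0.998, 0.067, 0.004, 0.001]
force: [-1.1, 0.1, 0.2]
finger_gap: 0.576
```

move_arm([
  [0, 0, 0, 0, 60],
  [0, 0, 0, 0, 60],
  [0, 0, 0, 0, 60],
  [0, 0, 0, 0, 60],
  [0, 0, 0, 0, 60],
  [0, 0, 0, 0, 60],
  [0, 0, 0, 0, 60],
  [0, 0, 0, 0, 60],
])

```text
t: 29.97
tcp_pos: [0.4991, -0.0291, 0.0683]
tool_rot: [0.998, 0.068, 0.0, -0.0]
force: [-0.6, 0.5, -0.0]
finger_gap: 0.6
```

```bash
python3 -c "
from h import *; st(); chk('wrist20',78)"
```

```text
t 29.97 st x -46.5 y -5.1 z 68.3  F along slope -0.5 lat 0.5 normal 0.1  h over sole 52.3 footS -39.6 gap 0.600 tq [0.06 0.09 0.  ]
(-70, -28) 4218 axis x 8.3 z 65.5 -> s 13.1 n 34.0
(18, 60) 3358 axis x 9.1 z 65.1 -> s 13.9 n 33.5
(-70, 60) 13175 axis x 8.9 z 65.2 -> s 13.7 n 33.7
pad 4979 [40.  40.3 41.4]
250:(-13.9,92.2) 253:(-16.7,87.5) 256:(-18.8,85.3) 259:(-19.9,85.3) 262:(-22.1,82.6) 265:(-23.4,82.5) 268:(-37.8,50.7) 271:(-39.4,50.4) 274:(-41.1,50.2) 277:(-42.4,50.6) 280:(-42.8,53.2) 283:(-43.0,55.9) 286:(-43.4,58.2) 289:(-43.9,60.3) 292:(-44.2,62.8) 295:(-44.5,65.0) 298:(-44.9,67.2) 301:(-45.1,69.5) 304:(-45.4,71.7) 307:(-45.8,73.6) 310:(-46.2,75.5) 313:(-46.4,77.7) 316:(-46.6,79.8) 319:(-46.9,81.6) 322:(-47.2,83.5) 325:(-47.4,85.4) 328:(-47.8,87.0) 331:(-48.1,88.7) 334:(-48.1,90.8) 337:(-49.0,91.4) 340:(-50.4,91.3) 343:(-51.9,91.0) 346:(-53.3,91.0) 349:(-55.0,90.4) 352:(-56.3,90.5) 355:(-57.8,90.3) 358:(-59.4,89.9) 361:(-60.9,89.8) 364:(-62.5,89.6) 367:(-63.9,89.5) 370:(-65.6,89.1)
```

View pics/wrist20.png

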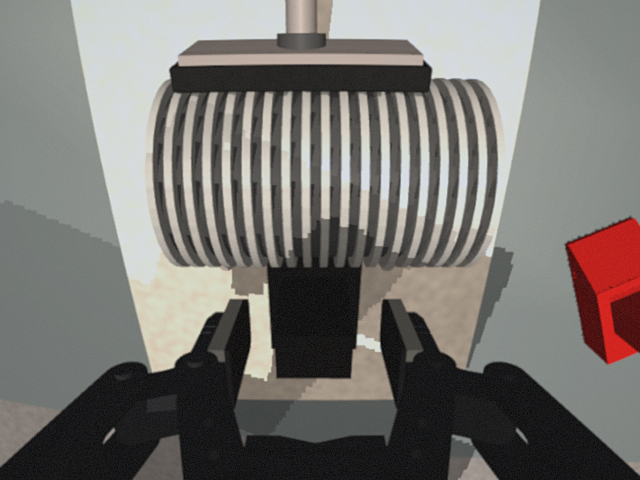

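move_arm([
  [-0.008, 0, -0.005, 0, 70],
  [-0.016, 0, -0.01, 0, 75],
  [-0.016, 0, -0.03, 0, 75],
  [-0.016, 0, -0.06, 0, 75],
  [-0.016, 0, -0.1, 0, 75],
  [-0.016, 0, -0.14, 0, 75],
  [-0.016, 0, -0.18, 0, 75],
  [-0.016, 0, -0.2, 0, 75],
])

```text
t: 30.68
tcp_pos: [0.4936, -0.0302, 0.1506]
tool_rot: [0.998, 0.068, 0.002, 0.001]
force: [0.0, 0.2, 0.6]
finger_gap: 0.75
```

move_arm([
  [0, 0, 0, 0, 75],
  [0, 0, 0, 0, 75],
  [0, 0, 0, 0, 75],
  [0, 0, 0, 0, 75],
  [0, 0, 0, 0, 75],
  [0, 0, 0, 0, 75],
  [0, 0, 0, 0, 75],
  [0, 0, 0, 0, 75],
])

```text
t: 31.35
tcp_pos: [0.4926, -0.03, 0.1479]
tool_rot: [0.998, 0.068, -0.0, -0.0]
force: [0.5, -0.3, -0.1]
finger_gap: 0.746
```

```bash
python3 -c "
from h import *; st(); snap('wrist','wrist21'); snap('scene','scene21')
im,d,c=load('scene21'); cv2.imwrite('pics/s21c.png',cv2.resize(im[190:340,200:390],None,fx=4,fy=4)[:,:,::-1])
O=np.array([.5445,-.0178,0]);a=np.radians(7.75);ex=np.array([np.cos(a),np.sin(a),0])
for fn in ('wrist20','wrist21'):
    im,d,c=load(fn)
    uu,vv=np.meshgrid(np.arange(180,425),np.arange(0,200)); uv=np.c_[uu.ravel(),vv.ravel()]; P=deproj(c,d,uv); x=(P-O)@ex*1000; z=P[:,2]*1000
    k=(z>88)&(z<100)&(im[0:200,180:425].max(2).ravel()<60)&(x>30); print('pad',k.sum(),np.percentile(x[k],[1,5,25]).round(1))
"
```

```text
t 31.35 st x -53.0 y -5.1 z 147.9  F along slope 0.4 lat -0.4 normal -0.2  h over sole 132.1 footS -35.0 gap 0.746 tq [-0.01 -0.02  0.02]
pad 6529 [30.7 38.5 40. ]
pad 2624 [30.5 38.4 40.1]
```

View pics/wrist21.png

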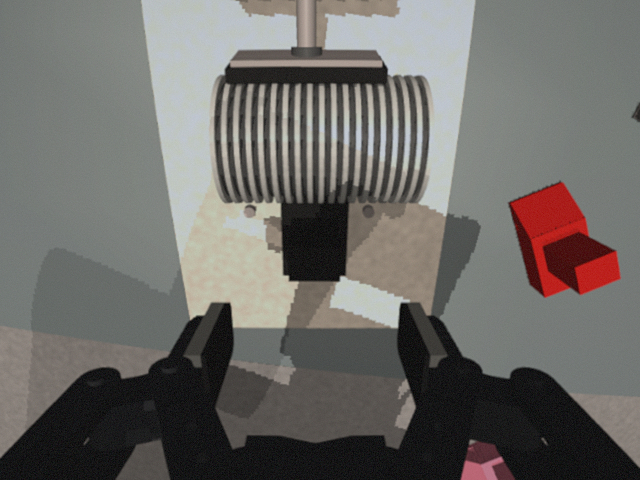

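View pics/s21c.png

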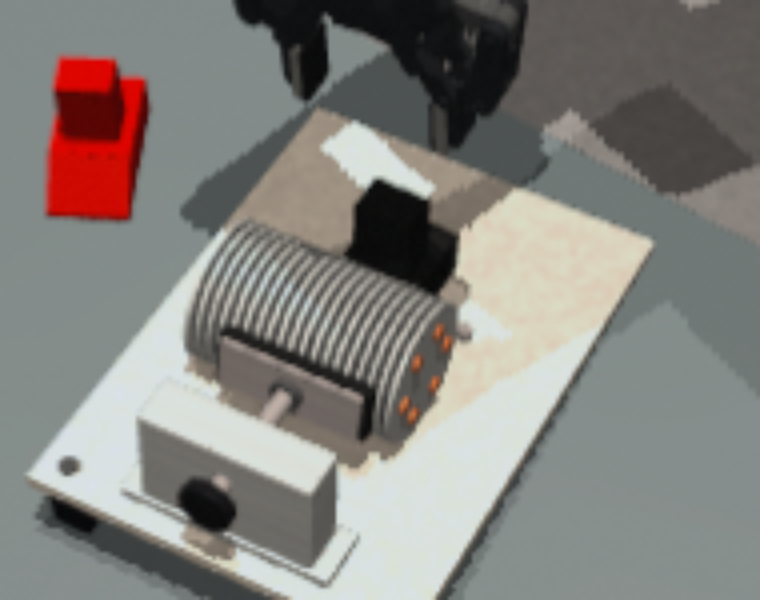

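```bash
python3 -c "
from h import *
O=np.array([.5445,-.0178,0]);a=np.radians(7.75);ex=np.array([np.cos(a),np.sin(a),0])
snap('wrist','wrist22')
for fn in ('wrist10','wrist11','wrist14','wrist19','wrist20','wrist21','wrist22'):
    im,d,c=load(fn)
    uu,vv=np.meshgrid(np.arange(180,425),np.arange(0,200)); uv=np.c_[uu.ravel(),vv.ravel()]; P=deproj(c,d,uv); x=(P-O)@ex*1000; z=P[:,2]*1000
    k=(z>88)&(z<100)&(im[0:200,180:425].max(2).ravel()<60)&(x>36); print(fn,k.sum(),np.percentile(x[k],[1,5,50,95]).round(1))
cooler('wrist21',(222,425,85,195));cooler('wrist22',(222,425,85,195)); st()
"
```

```text
wrist10 4731 [36.9 37.2 39.4 41.6]
wrist11 6611 [37.1 37.4 40.7 44. ]
wrist14 6486 [37.  37.3 40.7 44. ]
wrist19 6590 [39.2 39.5 42.9 46.2]
wrist20 6377 [38.3 38.6 42.  45.3]
wrist21 2530 [38.4 38.8 42.  45.3]
wrist22 2567 [38.4 38.7 42.1 45.3]
(-70, -28) 1768 axis x 8.0 z 64.7 -> s 12.8 n 33.3
(18, 60) 1336 axis x 8.6 z 64.9 -> s 13.4 n 33.3
(-70, 60) 5582 axis x 8.2 z 64.6 -> s 13.0 n 33.2
(-70, -28) 1771 axis x 8.0 z 64.8 -> s 12.8 n 33.3
(18, 60) 1336 axis x 8.6 z 64.9 -> s 13.4 n 33.3
(-70, 60) 5586 axis x 8.2 z 64.6 -> s 12.9 n 33.1
t 31.50 st x -52.9 y -5.1 z 148.2  F along slope 0.3 lat -0.3 normal -0.3  h over sole 132.3 footS -34.8 gap 0.749 tq [ 0.01 -0.07 -0.01]
```

The pad is held about 1.3 mm compressed (roughly 4 N) and steady across three pictures. The chock is flat and the arm is clear, so I'm handing in.

```bash
python3 -c "
from station import manip; print(manip.sign_off())"
```

```text
the job is handed in; nothing more can be done
None
```

The cooler is held between the pad and the black chock, the arm is clear, and the job was handed in at about 31.5 s; no verdict was reported. I carried the chock to the low end of the stand and set it flat. With it I rolled the cooler about 34 mm up the slope, until the pad gave about 2 mm (roughly 6 N), then let go and withdrew.

**Last checks, from the wrist and scene pictures:**
- **Pad:** it stays pressed in about 1.3 mm (roughly 4 N), unchanged over three pictures after release.
- **Cooler:** steady, and within about 0.015 rad of straight across the stand.
- **Chock:** its handle leans about 8°, which matches lying flat on the slope. It is square to the stand with its toe against the cooler.
- **Other things:** I came near none of them, but did not measure the jar, screwdriver or tray again at the end.

**What went wrong or disagreed:**
- **First push:** it pitched the chock about 3° toe-down in the light grip. When I let go, the cooler rolled back about 1 mm off the pad, so I gripped more firmly and pushed again.
- **Force readings:** the wrist force while pushing was up to about 13 N along the slope, including friction under the sole. The pad forces above come from how far the pad moved, at 3 N per mm; I could not measure them directly.
- **Cooler height:** the fitted cooler axis came out about 2 to 3 mm low (33 to 34 mm off the slope instead of 36), so I relied on changes in its position, not absolute values.

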